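# Put the moulds away and bolt the case

### The job

Stack all the loose pink moulds, lying flat, in one square column on the yellow mark in the open case, then close the clear hood over them and draw its rear bolt fully home towards you with the hooked rod, never touching the bolt with the gripper itself. Finally lay the rod back on its mat the way it lay, hook at the far end and prong down, and leave the pot and the opened mould half undisturbed.

Things in the scene. Friction and masses are not known exactly. Their poses are not given: they have to be found in the camera images.
- mould_a: pink closed rubber mould, a block 63 (its x, long) x 44 (its y) x 23 mm tall, about 0.1 kg; origin at the centre of its underside; lies flat on the bench left of the case; may be absent. Grasp across its shorter side. The four differ only slightly in size
- mould_b: pink closed rubber mould, a block 64 (its x, long) x 46 (its y) x 23 mm tall, about 0.1 kg; origin at the centre of its underside; lies flat on the bench left of the case; may be absent. Grasp across its shorter side. The four differ only slightly in size
- mould_c: pink closed rubber mould, a block 63 (its x, long) x 47 (its y) x 23 mm tall, about 0.1 kg; origin at the centre of its underside; lies flat on the bench left of the case; may be absent. Grasp across its shorter side. The four differ only slightly in size
- mould_d: pink closed rubber mould, a block 68 (its x, long) x 52 (its y) x 25 mm tall, about 0.1 kg; origin at the centre of its underside; lies flat on the bench left of the case; may be absent. Grasp across its shorter side. The four differ only slightly in size
- mould_case: fixed grey tray with a clear hinged hood; origin on the bench under the tray's centre, x to the back (away from the robot), y left. Tray 180 (x) x 190 (y) mm, inner floor 8 mm and rim 24 mm above the bench (28 mm on the hinge side). Behind, at x = 122 to 142 mm, a 50 mm wide, 147 mm tall post guides the bolt
- column_mark (a point): centre of the yellow rectangle marked on the tray floor (60 mm in the case's x by 80 mm in the case's y), where the column of moulds stands with the long sides of the moulds along the case's y; 10 mm in front of the tray's centre; axes as the case's
- hood (a joint): clear hood's angle, rad: 0 closed, about 1.8 open (leaning to the right), limit 1.95. Swings about the line along the case's x through hood_hinge at its right edge; the left edge rises. Stiff hinge, stays where left (0.35 N m friction: 2 to 4 N at the handle). Closed: 176 (x) x 180 (y) mm, top 122 mm above the bench, room inside for a 110 mm column
- hood_hinge (a point): point on the hinge line, at the middle of the hood's right edge, 26 mm above the bench; axes turn with the hood
- hood_handle (a point): middle of the hood's black round bar handle: 10 mm thick, 90 mm long along the case's x, its axis 38 mm out from the hood's left wall; 218 mm across and 62 mm up from the hinge when closed (88 mm above the bench). Can be pinched across the bar from above at every angle; the bar turns freely between the fingers
- bolt (a joint): travel of the slide bolt on the rear post, m: 0 = drawn back, 0.045 = fully home (its nose then lies over the back edge of the closed hood). It slides along the case's x, towards the front (towards the robot) as it goes home, stays where it is left, and takes about 2 to 3 N to move
- bolt_tab (a point): middle of the top edge of the red upright tab at the bolt's back end, moves with it; tab 44 mm wide (case y), 5 mm thick (case x), 34 mm tall above the bolt bar, its top 173 mm above the bench. Behind the tab, and above the bar (its top 139 mm above the bench), the space is free for a hook
- hook_rod: 0.16 kg; origin: centre of the underside of its orange handle, x towards the hook, z up. Handle 120 (x) x 44 (y) x 26 mm tall. An 8 mm steel rod leaves its front, rises, and runs level with its axis 45 mm above the underside to x = 250 mm, where it bends down as an 8 mm prong that ends level with the underside (41 mm free below the rod). Balances at about x = 20 mm
- tool_mat: fixed black rubber mat 400 (x) x 140 (y) x 3 mm to the right of the case; origin at the centre of its underside, x along its length
- rod_home (a point): point on top of the mat where the origin of the rod belongs: 97 mm from the mat's centre towards the robot; the rod lies along the mat's x with its hook at the far end, prong down; axes as the mat's
- talc_pot: white round pot, 71 mm across, 45 mm tall, at the right; bystander, leave it alone; origin at the centre of its underside
- open_mould: opened mould half, cream and dark pink, 86 x 66 x 24 mm, at the right; bystander, leave it alone; origin at the centre of its underside
Mind the look-alikes: they are no part of the job. What is shaped like the mould_a but purple is not meant.

How it is judged:
By the outcome, as a careful person would: the job done as asked, in the order asked, and still so for the second after the job is handed in, with the robot touching nothing.
Of mould_a, mould_b, mould_c, mould_d only 3 to 4 are there at a start; the rules pass over those that are not, and their reading is None.
At some moment in a run one of hook_rod may be knocked a few centimetres aside while the robot is not near it.
Once in a run the grip may slacken for a moment while it holds something.
It also fails if it takes over 200 s, if anything falls off the work surface, if the arm or the gripper's body presses on something with over 40 N, if the wrist force passes 120 N, or if a joint passes its speed limit or range.

### The arm

A 7-joint arm with a two-finger parallel gripper is mounted at the origin on a cart in front of the work surface, level with it; the furniture and walls round the work are solid. World frame = base frame: x ahead of the robot, y to its left, z up, the work surface at z = 0. Lengths are in m, angles in degrees, forces in N, time in s.
With the tool pointing down it reaches from about 0.425 to 0.925 m from the base axis. Payload 6.8 kg.
Tool frame: the origin (TCP) lies at the very end of the fingers, on their centre line; the grasp point (between the pads) lies 19 mm behind it; y points along the fingers, x is the direction in which the jaws open and shut, and the axes are right-handed (so a half turn about y gives the same grasp; the last joint's range is limited). The gripper opens to 88 mm and grips with 3 to 60 N. Pads are 20 mm wide; open, the fingers measure 115 mm over their backs; the gripper's body (75 mm by 178 mm) begins 61 mm behind the grasp point.
Start: joints at [-77.069, 27.33, 1.283, 89.118, -0.659, 63.558, -4.761], TCP at [0.221, 0.638, 0.223] pointing down, gripper open.
Joint ranges: [-169.35, 169.35], [-19.33, 120.38], [-80.79, 83.38], [13.8, 139.57], [-78.32, 258.32], [9.67, 109.79], [-169.56, 169.56]. Speed limits (degrees/s): [136.94, 136.94, 180, 180, 180, 180, 180].

### API

Orientations are given as [roll, pitch, yaw] about the fixed x, y, z axes, in that order (R = Rz(yaw) Ry(pitch) Rx(roll)).
In Python, from cell import get_obs, cams, bot gives the robot as it stands. The module is installed in compiled form; this text tells all that it offers.
- The arm moves only by the tool carry_out, never from a script. Its arguments are lists of equal length, an entry for each row: "translation": the shift along the tool's x, y, z in cm, a list of three; "twist": the turn, a rotation vector about the tool's x, y, z in rad, a list of three. A call has exactly 8 rows; each row is the pose to reach, as a shift and turn from the pose measured when the call began, along the tool's axes at that moment; what a row does not reach only later rows make up. A row lasts 1/12 s, in which the tool goes at most 41.7 mm and 7.16 degrees, less where a joint would pass 70% of its speed; a pose out of reach is approached as far as the arm can. A call with a gripper value outside its range is refused whole. "claw" is the finger opening in cm, from 0 to 8.78, set as the call begins (left out, the last holds). The fingers move at their own pace and stop on an object; "newtons" is the grip in N (left out, the last holds). Time passes only in rows, so rows that repeat a pose let the fingers close, or fill a call up. It gives the time, the measured TCP pose, the force and the opening at its end, in the units of the state.
- get_obs(): the state, without advancing time (a new reading comes with each control period).
- cams.snapshot(name): name is "scene" or "top"; returns (picture, depth): 480x640x3 uint8, red, green, blue; 480x640 float32, m along the optical axis (not along the pixel's ray), 0 where there is no reading.
- cams.camera_params(name): a dict with "camera_matrix" (3x3 intrinsics, pixels), "R" (3x3) and "t" (3): a world point X has camera coordinates R X + t. Camera axes: x right, y down, z forward; pixel columns grow to the right and rows downward; lengths in m; the calibration is good to about 2 mm. A picture is of the moment at which its call begins. camera_params takes no time and is no camera call.
- bot.close_job(): hands the job in, once; it reports no verdict.
The state is a dict: "time": time; "qpos": joint angles; "qvel": joint speeds; "effort": joint torques, N m; "ee_pos": TCP position; "ee_rot": TCP orientation; "contact_force": force on the tool from outside, world axes, zero at the start; "ft_torque": the same for the moment, N m; "finger_gap": finger opening in m.
Only numpy, scipy, OpenCV 4.12 (cv2) and the standard library are available. Lean on these libraries where they do the work, as an engineer would, in place of code of your own. Each camera call takes 0.05 s, during which the arm holds its last target.

## Working session

There is one attempt and no reset: what is moved stays moved. The work goes in short steps, Python scripts to look and compute and a tool call to move; the robot and the scene stay as the last step left them, time stands still between calls to the robot, and variables do not carry over. Pictures are saved under pics/ and viewed, and the job is handed in when it is done.

Besides the shell and the picture viewer there is one more tool, called after "Call:" as a command line: name --argument value ..., lists and objects as JSON in quotes. carry_out: Moves the arm, as the interface text tells. Its arguments: {"type":"object","properties":{"translation":{"type":"array","items":{"type":"array","items":{"type":"number"}}},"twist":{"type":"array","items":{"type":"array","items":{"type":"number"}}},"claw":{"type":"number"},"newtons":{"type":"number"}},"required":["translation","twist"]}

```bash
mkdir -p pics; ls
python3 - <<'E'
from cell import get_obs,cams,bot
import cv2,numpy as np
o=get_obs();print({k:np.round(v,3) for k,v in o.items()})
for n in("scene","top"):
    im,d=cams.snapshot(n);cv2.imwrite(f"pics/{n}0.png",im[:,:,::-1]);np.save(f"{n}0.npy",d)
    p=cams.camera_params(n);print(n,{k:np.round(v,4).tolist() for k,v in p.items()})
E
```

```text
pics
{'time': np.float64(0.0), 'qpos': array([-77.069,  27.375,   1.281,  89.177,  -0.66 ,  63.559,  -4.761]), 'qvel': array([ 0.011, -0.107,  0.033,  0.052, -0.041,  0.061, -0.095]), 'effort': array([-1.0000e-03, -5.8287e+01,  1.5340e+00, -2.7261e+01, -5.4000e-02,
        1.7000e-02,  0.0000e+00]), 'ee_pos': array([0.221, 0.637, 0.222]), 'ee_rot': array([-90.007,   0.103,  70.875]), 'contact_force': array([ 1.18 , -0.328, -0.336]), 'ft_torque': array([-0.058, -0.027,  0.036]), 'finger_gap': np.float64(0.087)}
scene {'camera_matrix': [[471.1725, 0.0, 319.7531], [0.0, 471.1725, 242.0205], [0.0, 0.0, 1.0]], 'R': [[0.357, -0.934, -0.0108], [-0.5363, -0.1955, -0.8211], [0.7648, 0.2989, -0.5707]], 't': [-0.2706, 0.4312, 1.1435]}
top {'camera_matrix': [[450.0916, 0.0, 328.337], [0.0, 450.0916, 235.3304], [0.0, 0.0, 1.0]], 'R': [[-0.0199, -0.9997, -0.014], [-0.9859, 0.022, -0.1659], [0.1661, 0.0104, -0.986]], 't': [-0.0312, 0.6176, 1.1608]}
```

View pics/scene0.png

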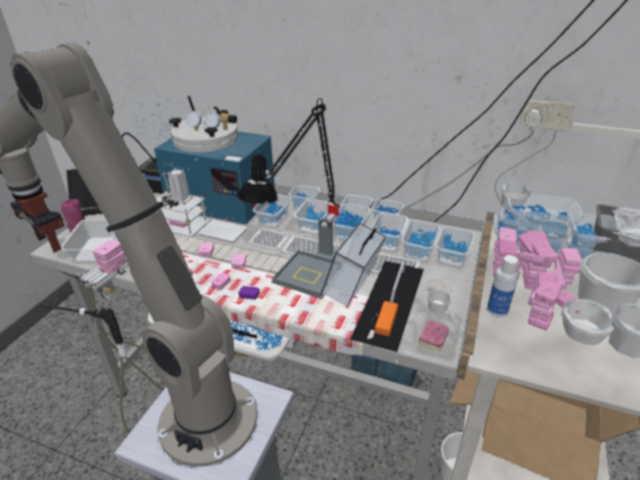

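View pics/top0.png

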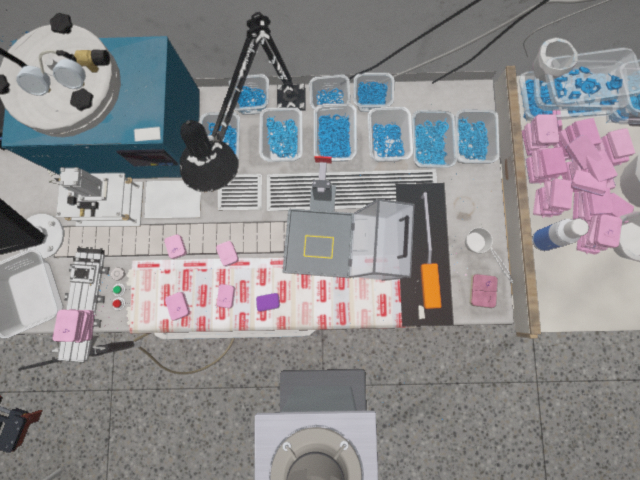

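Four loose pink moulds at (176,246), (227,252), (177,306) and (226,296). There is a purple decoy at (268,301), the case with its hood open to the right, the rod at (430,250), the pot at (478,240) and the open mould at (485,291). I'll enlarge these.

Run:
```python
import cv2
im=cv2.imread("pics/top0.png")
cv2.imwrite("pics/c1.png",cv2.resize(im[225:335,150:290],None,fx=5.5,fy=5.4,interpolation=cv2.INTER_CUBIC))
cv2.imwrite("pics/c2.png",cv2.resize(im[145:335,270:510],None,fx=3.3,fy=3.15,interpolation=cv2.INTER_CUBIC))
```

```text
(no output)
```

View pics/c1.png

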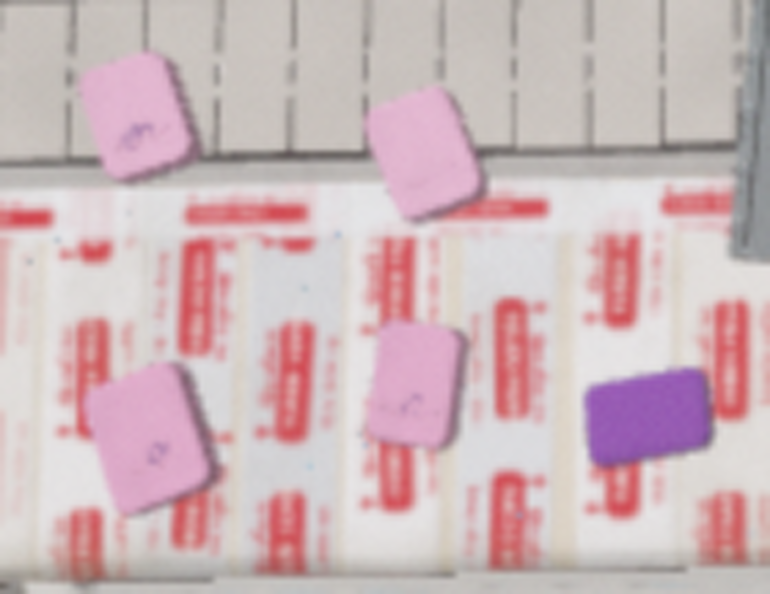

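View pics/c2.png

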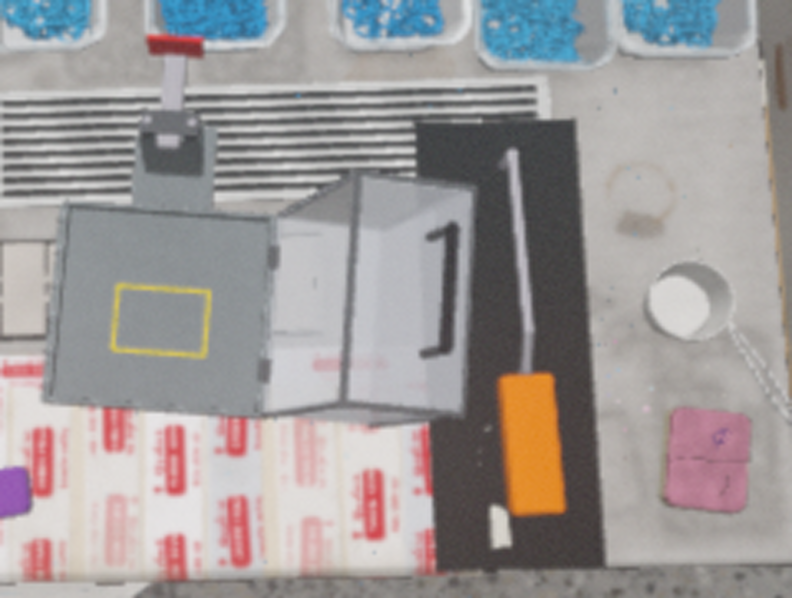

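```bash
cat > h.py <<'E'
from cell import get_obs,cams,bot
import cv2,numpy as np
from scipy.spatial.transform import Rotation as Ro
def ray(n,px,z):
    p=cams.camera_params(n);K=np.array(p["camera_matrix"]);R=np.array(p["R"]);t=np.array(p["t"])
    px=np.atleast_2d(np.asarray(px,float))
    d=(np.linalg.inv(K)@np.c_[px,np.ones(len(px))].T).T@R
    c=-R.T@t
    return c+d*((z-c[2])/d[:,2])[:,None]
def proj(n,X):
    p=cams.camera_params(n);K=np.array(p["camera_matrix"]);R=np.array(p["R"]);t=np.array(p["t"])
    q=(np.atleast_2d(X)@R.T+t)@K.T
    return q[:,:2]/q[:,2:]
def snap(n,name):
    im,d=cams.snapshot(n);b=np.ascontiguousarray(im[:,:,::-1]);cv2.imwrite(f"pics/{name}.png",b);np.save(name+".npy",d);return b,d
def crop(b,x0,x1,y0,y1,name):
    f=min(790/(x1-x0),590/(y1-y0));cv2.imwrite(f"pics/{name}.png",cv2.resize(b[y0:y1,x0:x1],None,fx=f,fy=f,interpolation=cv2.INTER_CUBIC));print("crop f",f)
def Rt(o=None):
    o=o or get_obs();return Ro.from_euler("xyz",o["ee_rot"],degrees=True)
def rect(P):
    (c,(w,h),a)=cv2.minAreaRect(np.float32(P[:,:2]*1000))
    if w<h: w,h,a=h,w,a+90
    return np.array(c)/1000,w,h,(a+90)%180-90
def to(pos,yaw,o=None,rp=(-90,0)):
    """shift cm in tool axes, rotvec rad to reach TCP pos with tool down; yaw: world angle of tool x"""
    o=o or get_obs();R=Rt(o)
    s=R.inv().apply(np.array(pos)-o["ee_pos"])*100
    T=Ro.from_euler("xyz",[rp[0],rp[1],yaw],degrees=True)
    return np.round(s,2),np.round((R.inv()*T).as_rotvec(),3)
E
python3 - <<'E'
from h import *
im=cv2.imread("pics/top0.png");d=np.load("top0.npy")
hsv=cv2.cvtColor(im,cv2.COLOR_BGR2HSV)
for n,m in(("pink",cv2.inRange(hsv,(140,30,120),(172,140,255))),("purple",cv2.inRange(hsv,(130,100,60),(150,255,220)))):
    N,l,s,c=cv2.connectedComponentsWithStats(m)
    for i in range(1,N):
        if s[i,4]>80 and 150<c[i,0]<330 and 220<c[i,1]<330:
            ct=max(cv2.findContours((l==i).astype(np.uint8),cv2.RETR_EXTERNAL,cv2.CHAIN_APPROX_NONE)[0],key=len)
            r=rect(ray("top",ct[:,0],0.021));print(n,c[i].round(),np.round(r[0],4),np.round(r[1:],1))
cv=lambda L:np.array([[270+x/3.3,145+y/3.15] for x,y in L])-0.3
P=ray("top",cv([(118,284),(211,290),(207,357),(112,350)]),.008);print("mark",rect(P),P.mean(0))
P=ray("top",cv([(417,120),(575,118),(605,566),(437,570)]),.003);print("mat",rect(P),P.round(3).tolist())
P=ray("top",cv([(498,375),(553,372),(567,512),(512,516)]),.029);print("rod",rect(P),P.round(3).tolist())
P=ray("top",cv([(512,152),(530,330)]),.048);print("rodtip",P.round(4).tolist())
P=ray("top",cv([(148,36),(203,37)]),.173);print("tab top",P.round(4).tolist())
# tray corners rim
P=ray("top",cv([(67,203),(44,402),(270,415),(273,217)]),.024);print("tray",P.round(4).tolist())
E
```

```text
pink [175. 246.] [0.601  0.3808] [64.  49.7 18.6]
pink [227. 253.] [0.5787 0.2367] [66.3 48.7 23.6]
pink [225. 296.] [0.4626 0.2384] [61.8 46.4 -7. ]
pink [177. 306.] [0.4389 0.3682] [69.9 56.4 20.6]
pink [267. 302.] [0.4438 0.1234] [ 64.3  42.6 -79.9]
purple [267. 302.] [0.4441 0.1247] [ 58.2  37.4 -80. ]
mark (array([ 0.59376257, -0.01688091]), 80.03414154052734, 59.732688903808594, 84.44219970703125) [ 0.59370599 -0.01659136  0.008     ]
mat (array([ 0.57241925, -0.3077854 ]), 399.7261047363281, 137.3736114501953, -0.225433349609375) [[0.773, -0.24, 0.003], [0.771, -0.376, 0.003], [0.374, -0.376, 0.003], [0.373, -0.238, 0.003]]
rod (array([ 0.47805264, -0.31714493]), 119.81932830810547, 45.14216613769531, 2.306206464767456) [[0.537, -0.292, 0.029], [0.539, -0.337, 0.029], [0.42, -0.341, 0.029], [0.417, -0.297, 0.029]]
rodtip [[0.729, -0.3105, 0.048], [0.5729, -0.3165, 0.048]]
tab top [[0.7973, -0.0151, 0.173], [0.7955, -0.0567, 0.173]]
tray [[0.6977, 0.0613, 0.024], [0.5221, 0.0814, 0.024], [0.507, -0.1045, 0.024], [0.6811, -0.112, 0.024]]
```

```bash
cat >> h.py <<'E'
from scipy.optimize import minimize
def boxpts(x,y,a,L,W,z0,z1):
    c,s=np.cos(np.radians(a)),np.sin(np.radians(a))
    return np.array([[x+c*u-s*v,y+s*u+c*v,z] for u in(-L/2,L/2) for v in(-W/2,W/2) for z in(z0,z1)])
def fitbox(n,m,x0,L,W,z0,z1):
    """m: 0/1 mask float"""
    ys,xs=np.where(m>0);ox,oy=xs.min()-6,ys.min()-6;w,h=xs.max()-ox+7,ys.max()-oy+7
    M=m[oy:oy+h,ox:ox+w].astype(float);S=8
    def f(p):
        q=(proj(n,boxpts(p[0],p[1],p[2]*1000,L,W,z0,z1))-[ox,oy]+.5)*S-.5
        im=np.zeros((h*S,w*S),np.uint8)
        cv2.fillConvexPoly(im,np.round(cv2.convexHull(np.float32(q))*16).astype(np.int32),255,shift=4)
        r=cv2.resize(im,(w,h),interpolation=cv2.INTER_AREA)/255.
        return np.abs(r-M).sum()/M.sum()
    b=None
    for da in(-4,0,4):
        s0=np.array([x0[0],x0[1],(x0[2]+da)/1000]);r=minimize(f,s0,method="Nelder-Mead",options=dict(initial_simplex=[s0,s0+[.005,0,0],s0+[0,.005,0],s0+[0,0,.005]],xatol=1e-5,fatol=1e-5))
        if b is None or r.fun<b.fun:b=r
    return b.x[0],b.x[1],b.x[2]*1000,b.fun
E
python3 - <<'E'
from h import *
im=cv2.imread("pics/top0.png")
lab=cv2.cvtColor(im,cv2.COLOR_BGR2HSV)
m=cv2.inRange(lab,(140,30,100),(172,140,255))
N,l,s,c=cv2.connectedComponentsWithStats(m)
for px,a in(((175,246),18.6),((227,253),23.6),((225,296),-7),((177,306),20.6)):
    k=l[px[1]-3,px[0]]; mm=cv2.morphologyEx((l==k).astype(np.uint8),cv2.MORPH_CLOSE,np.ones((5,5)))
    x0=ray("top",[px],.02)[0]
    for nm,L,W,H in(("a",63,44,23),("b",64,46,23),("c",63,47,23),("d",68,52,25)):
        print(px,nm,np.round(fitbox("top",mm,(x0[0],x0[1],a),L/1e3,W/1e3,0,H/1e3),4))
m=cv2.inRange(lab,(5,150,120),(22,255,255));N,l,s,c=cv2.connectedComponentsWithStats(m)
k=l[285,431];print("rod",s[k],np.round(fitbox("top",(l==k)*1.,(.478,-.317,2.3),.12,.044,.003,.029),4))
E
```

```text
(175, 246) a [ 0.6019  0.3838 19.2116  0.1289]
(175, 246) b [ 0.6014  0.3835 21.5484  0.1792]
(175, 246) c [ 0.602   0.3839 20.9964  0.1838]
(175, 246) d [ 0.602   0.3815 25.1967  0.4102]
(227, 253) a [ 0.5798  0.2384 23.2501  0.1089]
(227, 253) b [ 0.5808  0.2386 26.4206  0.1484]
(227, 253) c [ 0.5803  0.2384 26.1823  0.1519]
(227, 253) d [ 0.5814  0.2381 33.168   0.3601]
(225, 296) a [ 0.4627  0.2408 -8.8484  0.137 ]
(225, 296) b [ 0.4629  0.2407 -8.1761  0.1978]
(225, 296) c [ 0.4628  0.2395 -8.4247  0.2049]Traceback (most recent call last):
  File "<stdin>", line 10, in <module>
  File "h.py", line 46, in fitbox
    s0=np.array([x0[0],x0[1],(x0[2]+da)/1000]);r=minimize(f,s0,method="Nelder-Mead",options=dict(initial_simplex=[s0,s0+[.005,0,0],s0+[0,.005,0],s0+[0,0,.005]],xatol=1e-5,fatol=1e-5))
                                                 ~~~~~~~~^^^^^^^^^^^^^^^^^^^^^^^^^^^^^^^^^^^^^^^^^^^^^^^^^^^^^^^^^^^^^^^^^^^^^^^^^^^^^^^^^^^^^^^^^^^^^^^^^^^^^^^^^^^^^^^^^^^^^^^^^^^^^^
    res = _minimize_neldermead(fun, x0, args, callback, bounds=bounds,
                               **options)
    fsim[j] = func(sim[j])
              ~~~~^^^^^^^^
    fx = function(np.copy(x), *(wrapper_args + args))
  File "h.py", line 39, in f
    q=(proj(n,boxpts(p[0],p[1],p[2]*1000,L,W,z0,z1))-[ox,oy]+.5)*S-.5
       ~~~~^^^^^^^^^^^^^^^^^^^^^^^^^^^^^^^^^^^^^^^^^
  File "h.py", line 11, in proj
    p=cams.camera_params(n);K=np.array(p["camera_matrix"]);R=np.array(p["R"]);t=np.array(p["t"])
ValueError: time passes only in moves, steps and waits
```

```bash
python3 - <<'E'
s=open('h.py').read()
s=s.replace('def ray(','_c={}\ndef cp(n):\n    if n not in _c:_c[n]=cams.camera_params(n)\n    return _c[n]\ndef ray(',1).replace('p=cams.camera_params(n)','p=cp(n)')
open('h.py','w').write(s)
E
python3 - <<'E'
from h import *
im=cv2.imread("pics/top0.png")
lab=cv2.cvtColor(im,cv2.COLOR_BGR2HSV)
m=cv2.inRange(lab,(138,26,90),(174,140,255))
N,l,s,c=cv2.connectedComponentsWithStats(m)
for px,a in(((175,246),18.6),((227,253),23.6),((225,296),-7),((177,306),20.6)):
    k=l[px[1]-3,px[0]]; mm=cv2.morphologyEx((l==k).astype(np.uint8),cv2.MORPH_CLOSE,np.ones((5,5)))
    x0=ray("top",[px],.02)[0];print(mm.sum())
    for nm,L,W,H in(("a",63,44,23),("c",63,47,23),("d",68,52,25)):
        print(px,nm,np.round(fitbox("top",mm,(x0[0],x0[1],a),L/1e3,W/1e3,(H-8)/1e3,H/1e3),4))
m=cv2.inRange(lab,(5,150,100),(22,255,255));N,l,s,c=cv2.connectedComponentsWithStats(m)
k=l[285,431];print("rod",s[k],np.round(fitbox("top",(l==k)*1.,(.478,-.317,2.3),.12,.044,.003,.029),4))
E
```

```text
405
(175, 246) a [ 0.6014  0.3816 21.8951  0.1061]
(175, 246) c [ 0.6014  0.3816 19.2903  0.0805]
(175, 246) d [ 0.6022  0.3812 17.9885  0.2211]
401
(227, 253) a [ 0.579   0.2368 22.9551  0.0877]
(227, 253) c [ 0.579   0.2366 23.311   0.0785]
(227, 253) d [ 0.5793  0.2362 28.2485  0.2195]
386
(225, 296) a [ 0.4628  0.2391 -7.4322  0.0783]
(225, 296) c [ 0.4628  0.2394 -8.0322  0.1152]
(225, 296) d [ 0.4643  0.2379 -6.9057  0.3177]
522
(177, 306) a [ 0.4382  0.3707 22.5488  0.2039]
(177, 306) c [ 0.4387  0.3696 20.0432  0.1552]
(177, 306) d [ 0.4388  0.369  20.1375  0.0707]
rod [421 263  21  46 771] [ 0.478  -0.3182  1.6875  0.0834]
```

Call:
carry_out --translation '[[-2, 0, -3.3], [-4, 0, -6.6], [-6.5, 0, -10], [-9, 0, -14], [-11.5, 0, -18], [-14, 0.5, -22], [-16, 1, -26], [-18, 2, -29]]' --twist '[[0, 0.12, 0], [0, 0.24, 0], [0, 0.36, 0], [0, 0.48, 0], [0, 0.6, 0], [0, 0.72, 0], [0, 0.84, 0], [0, 0.96, 0]]' --claw 8.7 --newtons 20

```text
time: 0.77
ee_pos: [0.4276, 0.3829, 0.2061]
ee_rot: [-90.0, -0.0, 15.5]
contact_force: [0.3, 1.1, -0.3]
finger_gap: 0.087
```

```bash
python3 -c "
from h import *
print(get_obs()['ee_rot'],get_obs()['qpos'],*to((.4388,.369,.12),-69.9))"
```

```text
[-9.00189457e+01 -3.63396255e-02  1.55286658e+01] [-62.01041355  19.16223911  17.46931892 105.26354832  -6.74020358
  56.55843783 -26.20173781] [ 0.7   8.61 -1.64] [-0.000e+00  1.491e+00  1.000e-03]
```

Call:
carry_out --translation '[[0.1, 1, -0.3], [0.3, 2, -0.6], [0.5, 3, -1], [0.7, 4, -1.64], [0.7, 5, -1.64], [0.7, 6, -1.64], [0.7, 7, -1.64], [0.7, 8, -1.64]]' --twist '[[0, 0.12, 0], [0, 0.24, 0], [0, 0.36, 0], [0, 0.48, 0], [0, 0.6, 0], [0, 0.72, 0], [0, 0.84, 0], [0, 0.96, 0]]'

```text
time: 1.43
ee_pos: [0.4385, 0.3687, 0.1253]
ee_rot: [-90.0, -0.0, -39.8]
contact_force: [-0.2, 0.4, -0.2]
finger_gap: 0.0871
```

```bash
python3 -c "
from h import *
print(get_obs()['ee_rot'],get_obs()['qpos'],*to((.4388,.369,.04),-69.9))"
```

```text
[-9.00140784e+01 -3.76023866e-02 -3.98150353e+01] [-67.97889322  26.3477131   28.15943316 109.9322095  -16.40268335
  47.67560608 -70.95504952] [-0.    8.53  0.04] [0.    0.525 0.001]
```

Call:
carry_out --translation '[[0, 1, 0], [0, 2.5, 0], [0, 4, 0], [0, 6, 0], [0, 8, 0], [0, 10, 0], [0, 12, 0], [0, 12.1, 0]]' --twist '[[0, 0.12, 0], [0, 0.24, 0], [0, 0.36, 0], [0, 0.48, 0], [0, 0.525, 0], [0, 0.525, 0], [0, 0.525, 0], [0, 0.525, 0]]'

```text
time: 2.1
ee_pos: [0.437, 0.3676, 0.0013]
ee_rot: [-90.2, -0.2, -69.9]
contact_force: [-0.3, 0.1, 1.1]
finger_gap: 0.0869
```

Call:
carry_out --translation '[[0, 0, 0], [0, 0, 0], [0, 0, 0], [0, 0, 0], [0, 0, 0], [0, 0, 0], [0, 0, 0], [0, 0, 0]]' --twist '[[0, 0, 0], [0, 0, 0], [0, 0, 0], [0, 0, 0], [0, 0, 0], [0, 0, 0], [0, 0, 0], [0, 0, 0]]' --claw 3

```text
time: 2.77
ee_pos: [0.4373, 0.368, 0.0021]
ee_rot: [-90.2, -0.1, -69.9]
contact_force: [-1.2, -0.7, 6.9]
finger_gap: 0.0519
```

Run:
```python
from h import *
im=cv2.imread("pics/top0.png");hsv=cv2.cvtColor(im,cv2.COLOR_BGR2HSV)
m=cv2.inRange(hsv,(20,70,110),(38,255,255));m[:225]=0;m[265:]=0;m[:,:295]=0;m[:,345:]=0
ys,xs=np.where(m);print(len(xs),rect(ray("top",np.c_[xs,ys],.008)))
ct=cv2.findContours(m,cv2.RETR_EXTERNAL,cv2.CHAIN_APPROX_NONE)[0];P=np.vstack(ct)[:,0]
print(np.round(ray("top",P,.008).mean(0),4))
# filled
f=np.zeros_like(m);cv2.drawContours(f,[cv2.convexHull(P)],-1,1,-1)
print(fitbox("top",f*1.,(.5938,-.0167,-5.5),.06,.08,.007,.008))
b=im
crop(b,275,365,195,285,"c3")
```

```text
151 (array([ 0.59394763, -0.01513097]), 81.2057876586914, 61.3197135925293, 84.34158325195312)
[ 0.5939 -0.0152  0.008 ]
(np.float64(0.5938628637898049), np.float64(-0.014721435691418166), np.float64(-6.433914356576147), np.float64(0.07886129266521424))
crop f 6.555555555555555
```

View pics/c3.png

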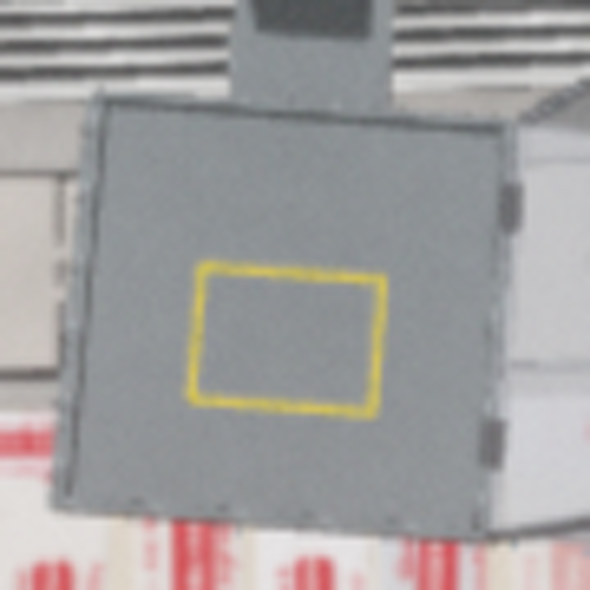

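```bash
python3 -c "
from h import *
print(*to((.5938,-.0167,.09),-5.8))"
```

```text
[41.53 -8.72  1.44] [ 0.004 -1.118  0.   ]
```

Call:
carry_out --translation '[[0, -2, 0], [0.5, -5, 0], [3, -8, 0], [6.5, -9, 0.2], [10, -9, 0.4], [14, -9, 0.6], [18, -9, 0.8], [22, -9, 1]]' --twist '[[0, 0, 0], [0, 0, 0], [0, -0.12, 0], [0, -0.24, 0], [0, -0.36, 0], [0, -0.48, 0], [0, -0.6, 0], [0, -0.72, 0]]'

```text
time: 3.43
ee_pos: [0.5227, 0.1635, 0.0926]
ee_rot: [-90.2, 0.0, -28.2]
contact_force: [1.4, -0.5, -1.5]
finger_gap: 0.052
```

```bash
python3 -c "
from h import *
print(*to((.5938,-.0167,.09),-5.8))"
```

```text
[ 14.79   0.3  -12.51] [ 0.003 -0.392 -0.001]
```

Call:
carry_out --translation '[[2.5, 0, -2], [5, 0, -4.2], [7.5, 0, -6.3], [10, 0, -8.4], [12.5, 0, -10.5], [14.5, 0, -12.2], [14.79, 0.3, -12.51], [14.79, 0.3, -12.51]]' --twist '[[0, -0.1, 0], [0, -0.2, 0], [0, -0.3, 0], [0, -0.392, 0], [0, -0.392, 0], [0, -0.392, 0], [0, -0.392, 0], [0, -0.392, 0]]'

```text
time: 4.1
ee_pos: [0.5936, -0.0197, 0.0895]
ee_rot: [-90.2, 0.1, -6.0]
contact_force: [0.2, 0.5, -1.6]
finger_gap: 0.0519
```

```bash
python3 -c "
from h import *
print(*to((.5938,-.0167,.011),-5.8))"
```

```text
[0.01 7.85 0.33] [ 0.004 -0.004 -0.002]
```

Call:
carry_out --translation '[[0, 1, 0.33], [0, 2.5, 0.33], [0, 4, 0.33], [0, 5.5, 0.33], [0, 6.5, 0.33], [0, 7, 0.33], [0, 7.1, 0.33], [0, 7.1, 0.33]]' --twist '[[0.004, -0.004, 0], [0.004, -0.004, 0], [0.004, -0.004, 0], [0.004, -0.004, 0], [0.004, -0.004, 0], [0.004, -0.004, 0], [0.004, -0.004, 0], [0.004, -0.004, 0]]'

```text
time: 4.77
ee_pos: [0.5936, -0.016, 0.0183]
ee_rot: [-90.0, 0.2, -5.8]
contact_force: [-0.3, 0.2, -1.1]
finger_gap: 0.0521
```

```bash
python3 -c "
from h import *
print(*to((.5938,-.0167,.011),-5.8))"
```

```text
[ 0.03  0.73 -0.07] [ 0.     0.001 -0.003]
```

Call:
carry_out --translation '[[0, 0.2, -0.07], [0, 0.4, -0.07], [0, 0.55, -0.07], [0, 0.7, -0.07], [0, 0.75, -0.07], [0, 0.75, -0.07], [0, 0.75, -0.07], [0, 0.75, -0.07]]' --twist '[[0, 0, 0], [0, 0, 0], [0, 0, 0], [0, 0, 0], [0, 0, 0], [0, 0, 0], [0, 0, 0], [0, 0, 0]]'

```text
time: 5.43
ee_pos: [0.5935, -0.0167, 0.0108]
ee_rot: [-90.0, 0.2, -5.8]
contact_force: [0.0, -0.2, -1.0]
finger_gap: 0.0518
```

Call:
carry_out --translation '[[0, 0.05, 0], [0, 0.1, 0], [0, 0.12, 0], [0, 0.12, 0], [0, 0.12, 0], [0, 0.12, 0], [0, 0.12, 0], [0, 0.12, 0]]' --twist '[[0, 0, 0], [0, 0, 0], [0, 0, 0], [0, 0, 0], [0, 0, 0], [0, 0, 0], [0, 0, 0], [0, 0, 0]]'

```text
time: 6.1
ee_pos: [0.5937, -0.0167, 0.0102]
ee_rot: [-90.0, 0.1, -5.8]
contact_force: [-2.6, -0.7, 5.2]
finger_gap: 0.052
```

Call:
carry_out --translation '[[0, 0, 0], [0, 0, 0], [0, 0, 0], [0, 0, 0], [0, -2, 0], [0, -4, 0], [0, -7, 0], [0, -10, 0]]' --twist '[[0, 0, 0], [0, 0, 0], [0, 0, 0], [0, 0, 0], [0, 0, 0], [0, 0, 0], [0, 0, 0], [0, 0, 0]]' --claw 8.7

```text
time: 6.77
ee_pos: [0.5931, -0.0168, 0.1106]
ee_rot: [-90.0, 0.2, -5.8]
contact_force: [0.9, -0.7, 0.8]
finger_gap: 0.087
```

```bash
python3 -c "
from h import *
print(*to((.579,.2367,.1),23.3-90),*to((.4628,.2391,.1),-97.4),*to((.6014,.3816,.1),19.3-90))"
```

```text
[-3.95  1.06 25.08] [ 0.003  1.063 -0.004] [-15.54   1.11  24.15] [ 0.004  1.599 -0.003] [-3.18  1.05 39.72] [ 0.003  1.133 -0.004]
```

Call:
carry_out --translation '[[-0.3, 0, 2], [-0.8, 0, 5], [-1.4, 0, 9], [-2, 0, 13], [-2.6, 0, 17], [-3.2, 0, 21], [-3.8, 0, 24.5], [-3.95, 0, 25.1]]' --twist '[[0, 0.12, 0], [0, 0.24, 0], [0, 0.36, 0], [0, 0.48, 0], [0, 0.6, 0], [0, 0.72, 0], [0, 0.84, 0], [0, 0.96, 0]]'

```text
time: 7.43
ee_pos: [0.5774, 0.2464, 0.11]
ee_rot: [-90.1, 0.3, -60.5]
contact_force: [-1.2, 0.4, -0.6]
finger_gap: 0.0872
```

```bash
python3 -c "
from h import *
print(*to((.579,.2367,.03),23.3-90))"
```

```text
[ 0.97  8.   -0.31] [ 0.003  0.107 -0.006]
```

Call:
carry_out --translation '[[0.9, 0.5, -0.3], [0.97, 2, -0.31], [0.97, 4, -0.31], [0.97, 6, -0.31], [0.97, 8, -0.31], [0.97, 9.5, -0.31], [0.97, 10.2, -0.31], [0.97, 10.5, -0.31]]' --twist '[[0, 0.1, 0], [0.003, 0.107, -0.006], [0.003, 0.107, -0.006], [0.003, 0.107, -0.006], [0.003, 0.107, -0.006], [0.003, 0.107, -0.006], [0.003, 0.107, -0.006], [0.003, 0.107, -0.006]]'

```text
time: 8.1
ee_pos: [0.5783, 0.2364, 0.0038]
ee_rot: [-90.1, -0.0, -66.7]
contact_force: [0.3, 0.4, -0.5]
finger_gap: 0.0868
```

Call:
carry_out --translation '[[0, 0, 0], [0, 0, 0], [0, 0, 0], [0, 0, 0], [0, 0, 0], [0, 0, 0], [0, 0, 0], [0, 0, 0]]' --twist '[[0, 0, 0], [0, 0, 0], [0, 0, 0], [0, 0, 0], [0, 0, 0], [0, 0, 0], [0, 0, 0], [0, 0, 0]]' --claw 3

```text
time: 8.77
ee_pos: [0.5785, 0.2365, 0.0041]
ee_rot: [-90.1, -0.0, -66.7]
contact_force: [-0.4, 0.3, 3.1]
finger_gap: 0.0462
```

```bash
cat >> h.py <<'E'
M=np.array([.594,-.015]);CY=-5.8
def place(mx,my,z):
    o=get_obs();a=np.radians(o["ee_rot"][2]);zt=np.array([-np.sin(a),np.cos(a)])
    off=(np.array([mx,my])-o["ee_pos"][:2])@zt
    c=np.radians(CY);q=M-off*np.array([-np.sin(c),np.cos(c)])
    print("off",off,"place xy",q.round(4),*to((q[0],q[1],z),CY))
E
python3 -c "
from h import *
place(.579,.2367,.12)"
```

```text
off 0.0004819441207739238 place xy [ 0.594  -0.0155] [ 23.76 -11.57  -8.58] [ 1.000e-03 -1.063e+00 -0.000e+00]
```

Call:
carry_out --translation '[[0, -2, 0], [0.5, -5, 0], [3, -8, -1], [6.5, -10, -2.3], [10, -11, -3.6], [13.5, -11.5, -4.9], [17, -11.5, -6.1], [20.5, -11.5, -7.4]]' --twist '[[0, 0, 0], [0, 0, 0], [0, -0.12, 0], [0, -0.24, 0], [0, -0.36, 0], [0, -0.48, 0], [0, -0.6, 0], [0, -0.72, 0]]'

```text
time: 9.43
ee_pos: [0.592, 0.0175, 0.12]
ee_rot: [-90.0, -0.0, -25.1]
contact_force: [0.2, -1.2, -0.7]
finger_gap: 0.0464
```

```bash
python3 -c "
from h import *
print(*to((.594,-.0155,.08),CY))"
```

```text
[ 1.58  4.   -2.9 ] [ 0.    -0.336  0.   ]
```

Call:
carry_out --translation '[[1, 0, -1.5], [1.58, 0.5, -2.9], [1.58, 1.5, -2.9], [1.58, 2.5, -2.9], [1.58, 3.5, -2.9], [1.58, 4, -2.9], [1.58, 4, -2.9], [1.58, 4, -2.9]]' --twist '[[0, -0.12, 0], [0, -0.24, 0], [0, -0.336, 0], [0, -0.336, 0], [0, -0.336, 0], [0, -0.336, 0], [0, -0.336, 0], [0, -0.336, 0]]'

```text
time: 10.1
ee_pos: [0.5938, -0.0146, 0.0795]
ee_rot: [-90.0, 0.0, -5.8]
contact_force: [0.4, -0.3, -0.7]
finger_gap: 0.0462
```

```bash
python3 -c "
from h import *
print(*to((.594,-.0155,.038),CY))"
```

```text
[ 0.04  4.15 -0.08] [ 0.001 -0.    -0.001]
```

Call:
carry_out --translation '[[0.04, 1, -0.08], [0.04, 2, -0.08], [0.04, 3, -0.08], [0.04, 3.6, -0.08], [0.04, 3.9, -0.08], [0.04, 4.1, -0.08], [0.04, 4.2, -0.08], [0.04, 4.2, -0.08]]' --twist '[[0, 0, 0], [0, 0, 0], [0, 0, 0], [0, 0, 0], [0, 0, 0], [0, 0, 0], [0, 0, 0], [0, 0, 0]]'

```text
time: 10.77
ee_pos: [0.5941, -0.0159, 0.0377]
ee_rot: [-90.1, 0.0, -5.8]
contact_force: [0.3, 0.2, -1.1]
finger_gap: 0.0462
```

```bash
python3 -c "
from h import *
print(*to((.594,-.0155,.037),CY))"
```

```text
[-0.01  0.07  0.03] [ 0.001 -0.001 -0.001]
```

Call:
carry_out --translation '[[0, 0.05, 0.03], [0, 0.1, 0.03], [0, 0.12, 0.03], [0, 0.12, 0.03], [0, 0.12, 0.03], [0, 0.12, 0.03], [0, 0.12, 0.03], [0, 0.12, 0.03]]' --twist '[[0, 0, 0], [0, 0, 0], [0, 0, 0], [0, 0, 0], [0, 0, 0], [0, 0, 0], [0, 0, 0], [0, 0, 0]]'

```text
time: 11.43
ee_pos: [0.5945, -0.0159, 0.0372]
ee_rot: [-90.1, -0.0, -5.9]
contact_force: [-2.6, -2.3, 5.4]
finger_gap: 0.046
```

Contact. Release and go up.

Call:
carry_out --translation '[[0, 0, 0], [0, 0, 0], [0, 0, 0], [0, 0, 0], [0, -1.5, 0], [0, -3.5, 0], [0, -5.5, 0], [0, -8, 0]]' --twist '[[0, 0, 0], [0, 0, 0], [0, 0, 0], [0, 0, 0], [0, 0, 0], [0, 0, 0], [0, 0, 0], [0, 0, 0]]' --claw 8.7

```text
time: 12.1
ee_pos: [0.5936, -0.0157, 0.1171]
ee_rot: [-90.1, 0.1, -5.8]
contact_force: [0.6, -0.0, -0.2]
finger_gap: 0.0869
```

```bash
python3 -c "
from h import *
print(*to((.4628,.2391,.1),-97.4));b,d=snap('top','t1');crop(b,150,350,190,330,'t1c')"
```

```text
[-15.6    1.7   24.02] [ 0.002  1.598 -0.   ]
crop f 3.95
```

View pics/t1c.png

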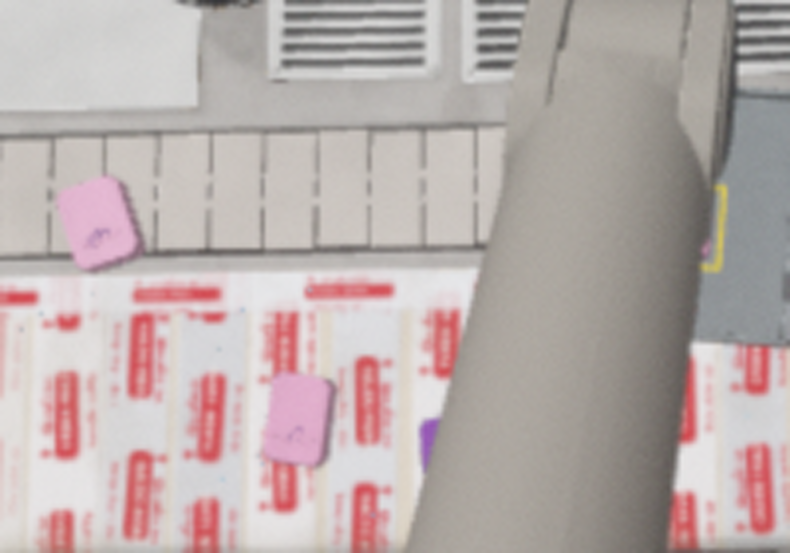

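The arm hides the stack, but the other two moulds at (97,222) and (298,420) in the crop haven't moved. I'll go to A first at (0.6014, 0.3816). From there the move is about 39.7 cm along tool z.

Call:
carry_out --translation '[[-0.2, 0, 2], [-0.6, 0, 5], [-1, 0, 9], [-1.4, 0, 13], [-1.8, 0, 17], [-2.2, 0, 21], [-2.6, 0, 25], [-3, 0, 29]]' --twist '[[0, 0.12, 0], [0, 0.24, 0], [0, 0.36, 0], [0, 0.48, 0], [0, 0.6, 0], [0, 0.72, 0], [0, 0.84, 0], [0, 0.96, 0]]'

```text
time: 12.82
ee_pos: [0.5964, 0.2779, 0.1223]
ee_rot: [-89.7, -0.2, -61.2]
contact_force: [0.0, -0.3, 0.1]
finger_gap: 0.0864
```

```bash
python3 -c "
from h import *
print(*to((.6014,.3816,.06),19.3-90))"
```

```text
[-8.87  6.23  5.4 ] [-0.006  0.166  0.003]
```

Call:
carry_out --translation '[[-2.5, 0.5, 1.5], [-5, 1.5, 3], [-7.5, 3, 4.5], [-8.87, 4.5, 5.4], [-8.87, 6, 5.4], [-8.87, 6.2, 5.4], [-8.87, 6.2, 5.4], [-8.87, 6.2, 5.4]]' --twist '[[0, 0.1, 0], [-0.006, 0.166, 0.003], [-0.006, 0.166, 0.003], [-0.006, 0.166, 0.003], [-0.006, 0.166, 0.003], [-0.006, 0.166, 0.003], [-0.006, 0.166, 0.003], [-0.006, 0.166, 0.003]]'

```text
time: 13.48
ee_pos: [0.6023, 0.3792, 0.0609]
ee_rot: [-90.0, -0.0, -70.9]
contact_force: [0.4, -1.0, 0.4]
finger_gap: 0.087
```

```bash
python3 -c "
from h import *
print(*to((.6014,.3816,.004),19.3-90))"
```

```text
[-0.26  5.69 -0.01] [ 0.    -0.003  0.001]
```

Call:
carry_out --translation '[[-0.2, 1, 0], [-0.26, 2.2, 0], [-0.26, 3.5, 0], [-0.26, 4.5, 0], [-0.26, 5.2, 0], [-0.26, 5.6, 0], [-0.26, 5.65, 0], [-0.26, 5.65, 0]]' --twist '[[0, 0, 0], [0, 0, 0], [0, 0, 0], [0, 0, 0], [0, 0, 0], [0, 0, 0], [0, 0, 0], [0, 0, 0]]'

```text
time: 14.15
ee_pos: [0.6015, 0.3815, 0.0041]
ee_rot: [-90.0, -0.1, -70.9]
contact_force: [0.4, 0.1, 0.2]
finger_gap: 0.087
```

Call:
carry_out --translation '[[0, 0, 0], [0, 0, 0], [0, 0, 0], [0, 0, 0], [0, 0, 0], [0, 0, 0], [0, 0, 0], [0, 0, 0]]' --twist '[[0, 0, 0], [0, 0, 0], [0, 0, 0], [0, 0, 0], [0, 0, 0], [0, 0, 0], [0, 0, 0], [0, 0, 0]]' --claw 3

```text
time: 14.82
ee_pos: [0.6015, 0.3815, 0.0042]
ee_rot: [-90.0, -0.0, -70.9]
contact_force: [-0.2, 0.7, 0.5]
finger_gap: 0.0465
```

```bash
python3 -c "
from h import *
place(.6014,.3816,.13)"
```

```text
off -9.745563786664249e-05 place xy [ 0.594  -0.0149] [ 37.22 -12.54 -13.7 ] [ 1.000e-03 -1.136e+00  1.000e-03]
```

Call:
carry_out --translation '[[0, -2, 0], [0.5, -5, 0], [3, -8, -1], [6.5, -11, -2.3], [10, -12.5, -3.6], [13.5, -12.5, -4.9], [17, -12.5, -6.1], [20.5, -12.5, -7.4]]' --twist '[[0, 0, 0], [0, 0, 0], [0, -0.12, 0], [0, -0.24, 0], [0, -0.36, 0], [0, -0.48, 0], [0, -0.6, 0], [0, -0.72, 0]]'

```text
time: 15.48
ee_pos: [0.5988, 0.1618, 0.1302]
ee_rot: [-90.0, -0.1, -29.3]
contact_force: [-0.1, -0.1, -1.2]
finger_gap: 0.0464
```

```bash
python3 -c "
from h import *
print(*to((.594,-.0149,.1),CY))"
```

```text
[  8.22   3.03 -15.65] [ 0.    -0.41   0.001]
```

Call:
carry_out --translation '[[1.6, 0, -3], [3.2, 0, -6], [4.8, 0, -9], [6.4, 0, -12], [7.6, 0, -14.5], [8.22, 0.5, -15.65], [8.22, 1, -15.65], [8.22, 1, -15.65]]' --twist '[[0, -0.1, 0], [0, -0.2, 0], [0, -0.3, 0], [0, -0.41, 0], [0, -0.41, 0], [0, -0.41, 0], [0, -0.41, 0], [0, -0.41, 0]]'

```text
time: 16.15
ee_pos: [0.5931, -0.0154, 0.1193]
ee_rot: [-90.0, 0.0, -5.9]
contact_force: [0.7, 0.6, -1.0]
finger_gap: 0.0468
```

```bash
python3 -c "
from h import *
print(*to((.594,-.0149,.061),CY))"
```

```text
[0.08 5.83 0.06] [ 0.001 -0.002 -0.   ]
```

Call:
carry_out --translation '[[0.08, 1, 0.06], [0.08, 2.2, 0.06], [0.08, 3.4, 0.06], [0.08, 4.5, 0.06], [0.08, 5.2, 0.06], [0.08, 5.6, 0.06], [0.08, 5.75, 0.06], [0.08, 5.8, 0.06]]' --twist '[[0, 0, 0], [0, 0, 0], [0, 0, 0], [0, 0, 0], [0, 0, 0], [0, 0, 0], [0, 0, 0], [0, 0, 0]]'

```text
time: 16.82
ee_pos: [0.594, -0.0148, 0.0612]
ee_rot: [-90.0, 0.0, -5.9]
contact_force: [-1.0, -0.5, -1.0]
finger_gap: 0.0463
```

```bash
python3 -c "
from h import *
print(*to((.594,-.0149,.060),CY))"
```

```text
[ 0.01  0.12 -0.01] [ 0.    -0.002 -0.001]
```

Call:
carry_out --translation '[[0, 0.05, 0], [0, 0.1, 0], [0, 0.15, 0], [0, 0.15, 0], [0, 0.15, 0], [0, 0.15, 0], [0, 0.15, 0], [0, 0.15, 0]]' --twist '[[0, 0, 0], [0, 0, 0], [0, 0, 0], [0, 0, 0], [0, 0, 0], [0, 0, 0], [0, 0, 0], [0, 0, 0]]'

```text
time: 17.48
ee_pos: [0.5943, -0.015, 0.0606]
ee_rot: [-90.0, -0.0, -5.9]
contact_force: [-1.6, -0.6, 6.0]
finger_gap: 0.0468
```

Call:
carry_out --translation '[[0, 0, 0], [0, 0, 0], [0, 0, 0], [0, 0, 0], [0, -1.5, 0], [0, -3.5, 0], [0, -5.5, 0], [0, -7, 0]]' --twist '[[0, 0, 0], [0, 0, 0], [0, 0, 0], [0, 0, 0], [0, 0, 0], [0, 0, 0], [0, 0, 0], [0, 0, 0]]' --claw 8.7

```text
time: 18.15
ee_pos: [0.5947, -0.0151, 0.1319]
ee_rot: [-90.0, -0.1, -5.9]
contact_force: [0.4, 0.1, 0.2]
finger_gap: 0.087
```

```bash
python3 -c "
from h import *
print(*to((.4628,.2391,.06),-97.4))"
```

```text
[-15.75   7.16  23.92] [-1.000e-03  1.597e+00  1.000e-03]
```

Call:
carry_out --translation '[[-1, 0, 2], [-3, 0, 5], [-5.5, 0, 8.5], [-8, 0, 12], [-10.5, 0, 15.5], [-13, 0, 19], [-15, 0, 22.5], [-15.75, 0, 23.9]]' --twist '[[0, 0.12, 0], [0, 0.24, 0], [0, 0.36, 0], [0, 0.48, 0], [0, 0.6, 0], [0, 0.72, 0], [0, 0.84, 0], [0, 0.96, 0]]'

```text
time: 18.82
ee_pos: [0.4605, 0.2423, 0.1315]
ee_rot: [-90.0, 0.0, -60.8]
contact_force: [0.3, 0.3, -0.8]
finger_gap: 0.087
```

```bash
python3 -c "
from h import *
print(get_obs()['qpos'],*to((.4628,.2391,.06),-97.4))"
```

```text
[-60.03233378  21.50577956  31.49084506 116.79101206 -15.56247576
  45.66925937 -80.11316868] [0.4  7.15 0.04] [-0.     0.639 -0.001]
```

Call:
carry_out --translation '[[0.4, 0.5, 0.04], [0.4, 1, 0.04], [0.4, 2, 0.04], [0.4, 3, 0.04], [0.4, 4, 0.04], [0.4, 5.5, 0.04], [0.4, 6.5, 0.04], [0.4, 7, 0.04]]' --twist '[[0, 0.12, 0], [0, 0.24, 0], [0, 0.36, 0], [0, 0.48, 0], [0, 0.6, 0], [0, 0.639, 0], [0, 0.639, 0], [0, 0.639, 0]]'

```text
time: 19.48
ee_pos: [0.4621, 0.2389, 0.0602]
ee_rot: [-90.1, -0.0, -97.3]
contact_force: [-0.9, -0.3, 0.3]
finger_gap: 0.087
```

```bash
python3 -c "
from h import *
print(*to((.4628,.2391,.004),-97.4))"
```

```text
[-0.04  5.62  0.08] [0.001 0.002 0.001]
```

Call:
carry_out --translation '[[0, 1, 0.08], [0, 2.2, 0.08], [0, 3.5, 0.08], [0, 4.5, 0.08], [0, 5.2, 0.08], [0, 5.5, 0.08], [0, 5.55, 0.08], [0, 5.55, 0.08]]' --twist '[[0, 0, 0], [0, 0, 0], [0, 0, 0], [0, 0, 0], [0, 0, 0], [0, 0, 0], [0, 0, 0], [0, 0, 0]]'

```text
time: 20.15
ee_pos: [0.463, 0.2386, 0.0047]
ee_rot: [-90.1, -0.0, -97.3]
contact_force: [-0.1, -1.5, -0.8]
finger_gap: 0.0867
```

Call:
carry_out --translation '[[0, 0, 0], [0, 0, 0], [0, 0, 0], [0, 0, 0], [0, 0, 0], [0, 0, 0], [0, 0, 0], [0, 0, 0]]' --twist '[[0, 0, 0], [0, 0, 0], [0, 0, 0], [0, 0, 0], [0, 0, 0], [0, 0, 0], [0, 0, 0], [0, 0, 0]]' --claw 3

```text
time: 20.82
ee_pos: [0.463, 0.2387, 0.0048]
ee_rot: [-90.1, -0.0, -97.3]
contact_force: [0.2, 0.1, 0.3]
finger_gap: 0.044
```

```bash
python3 -c "
from h import *
place(.4628,.2391,.15)"
```

```text
off -0.00022536349551754626 place xy [ 0.594  -0.0148] [ 23.5  -14.52  16.19] [ 1.000e-03 -1.596e+00 -0.000e+00]
```

Call:
carry_out --translation '[[0, -2, 0], [0.5, -5, 0.3], [2, -8, 1.3], [4, -11, 2.7], [6.5, -14, 4.3], [9, -14.5, 6.2], [11.5, -14.5, 8], [14, -14.5, 9.7]]' --twist '[[0, 0, 0], [0, -0.1, 0], [0, -0.22, 0], [0, -0.34, 0], [0, -0.46, 0], [0, -0.58, 0], [0, -0.7, 0], [0, -0.82, 0]]'

```text
time: 21.48
ee_pos: [0.5426, 0.0865, 0.1508]
ee_rot: [-89.9, -0.0, -49.9]
contact_force: [0.1, 0.5, -2.2]
finger_gap: 0.0435
```

```bash
python3 -c "
from h import *
print(*to((.594,-.0148,.13),CY))"
```

```text
[11.06  2.08 -2.59] [-0.001 -0.77   0.001]
```

Call:
carry_out --translation '[[2, 0, -0.5], [4, 0, -1], [6, 0, -1.5], [8, 0, -2], [10, 0, -2.4], [11, 0, -2.59], [11.06, 0, -2.59], [11.06, 0, -2.59]]' --twist '[[0, -0.12, 0], [0, -0.24, 0], [0, -0.36, 0], [0, -0.48, 0], [0, -0.6, 0], [0, -0.72, 0], [0, -0.77, 0], [0, -0.77, 0]]'

```text
time: 22.15
ee_pos: [0.5939, -0.0162, 0.1506]
ee_rot: [-90.0, -0.0, -5.8]
contact_force: [-0.1, 0.6, -0.7]
finger_gap: 0.0432
```

```bash
python3 -c "
from h import *
print(*to((.594,-.0148,.085),CY))"
```

```text
[-0.01  6.56  0.14] [-0.    -0.001  0.001]
```

Call:
carry_out --translation '[[0, 1, 0.14], [0, 2.2, 0.14], [0, 3.5, 0.14], [0, 4.8, 0.14], [0, 5.8, 0.14], [0, 6.3, 0.14], [0, 6.45, 0.14], [0, 6.5, 0.14]]' --twist '[[0, 0, 0], [0, 0, 0], [0, 0, 0], [0, 0, 0], [0, 0, 0], [0, 0, 0], [0, 0, 0], [0, 0, 0]]'

```text
time: 22.82
ee_pos: [0.5939, -0.0148, 0.0851]
ee_rot: [-90.0, 0.0, -5.8]
contact_force: [-0.6, -0.4, -0.5]
finger_gap: 0.0435
```

```bash
python3 -c "
from h import *
print(*to((.594,-.0148,.084),CY))"
```

```text
[ 0.01  0.11 -0.  ] [ 0.    -0.001 -0.   ]
```

Call:
carry_out --translation '[[0, 0.05, 0], [0, 0.1, 0], [0, 0.15, 0], [0, 0.15, 0], [0, 0.15, 0], [0, 0.15, 0], [0, 0.15, 0], [0, 0.15, 0]]' --twist '[[0, 0, 0], [0, 0, 0], [0, 0, 0], [0, 0, 0], [0, 0, 0], [0, 0, 0], [0, 0, 0], [0, 0, 0]]'

```text
time: 23.48
ee_pos: [0.594, -0.0148, 0.0836]
ee_rot: [-90.0, 0.0, -5.8]
contact_force: [-0.6, 0.4, -0.9]
finger_gap: 0.0433
```

Call:
carry_out --translation '[[0, 0.03, 0], [0, 0.06, 0], [0, 0.1, 0], [0, 0.1, 0], [0, 0.1, 0], [0, 0.1, 0], [0, 0.1, 0], [0, 0.1, 0]]' --twist '[[0, 0, 0], [0, 0, 0], [0, 0, 0], [0, 0, 0], [0, 0, 0], [0, 0, 0], [0, 0, 0], [0, 0, 0]]'

```text
time: 24.15
ee_pos: [0.5941, -0.0148, 0.0831]
ee_rot: [-90.0, -0.0, -5.8]
contact_force: [-1.3, 0.4, 5.6]
finger_gap: 0.0438
```

Contact made. I'll release, rise, and swing towards the back left so the stack is visible.

Call:
carry_out --translation '[[0, 0, 0], [0, 0, 0], [0, 0, 0], [0, 0, 0], [0, -1.5, 0], [0, -4, 0], [0, -7, 0], [0, -10, 0]]' --twist '[[0, 0, 0], [0, 0, 0], [0, 0, 0], [0, 0, 0], [0, 0, 0], [0, 0, 0], [0, 0, 0], [0, 0, 0]]' --claw 8.7

```text
time: 24.82
ee_pos: [0.5934, -0.0149, 0.1836]
ee_rot: [-90.0, 0.1, -5.9]
contact_force: [0.5, -0.1, 0.2]
finger_gap: 0.0867
```

Call:
carry_out --translation '[[0, 0, 2], [0, 0, 5], [0, 0, 8], [0, 0, 11], [0, 0, 14], [0, 0, 17], [0, 0, 20], [0, 0, 22]]' --twist '[[0, 0, 0], [0, 0, 0], [0, 0, 0], [0, 0, 0], [0, 0, 0], [0, 0, 0], [0, 0, 0], [0, 0, 0]]'

```text
time: 25.48
ee_pos: [0.6155, 0.2079, 0.1832]
ee_rot: [-90.0, 0.1, -5.7]
contact_force: [-0.1, -0.3, -0.9]
finger_gap: 0.0871
```

```bash
python3 -c "
from h import *
b,d=snap('top','t2');crop(b,265,510,140,330,'t2c');b,d=snap('scene','s2');crop(b,230,470,190,360,'s2c')"
```

```text
crop f 3.1052631578947367
crop f 3.2916666666666665
```

View pics/t2c.png

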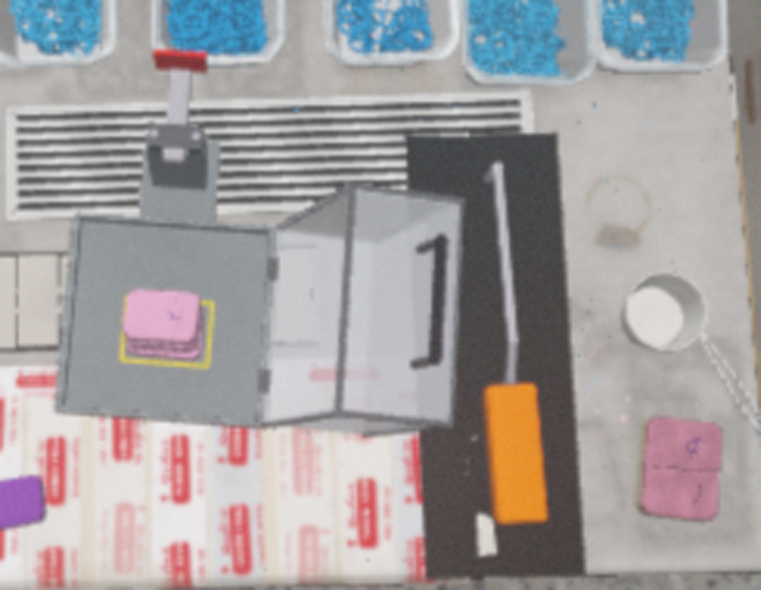

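View pics/s2c.png

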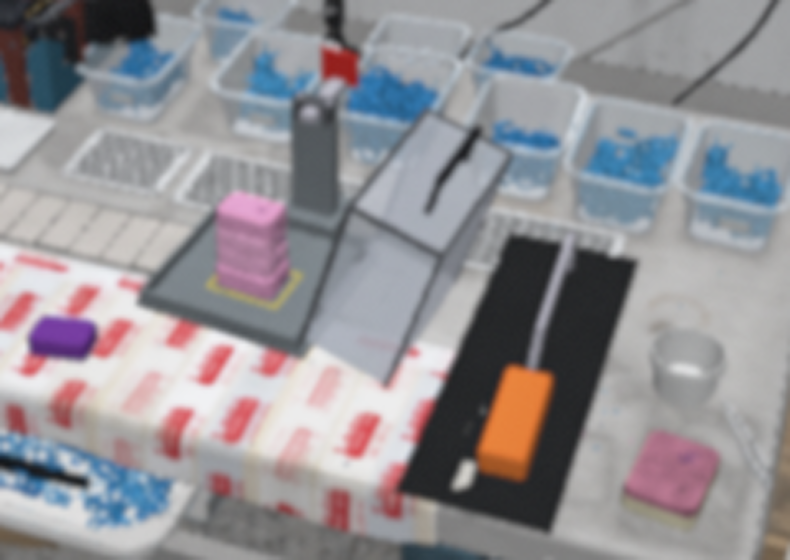

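Run:
```python
from h import *
print(ray("top",[[265+440/3.105,140+238/3.105],[265+431/3.105,140+362/3.105],[405.4,236.6]],.224).round(4))
b=cv2.imread("pics/t2.png");crop(b,340,420,190,285,'t2d');crop(b,295,345,220,270,'t2e')
print(get_obs()['qpos'])
```

```text
[[ 0.6275 -0.2283  0.224 ]
 [ 0.5347 -0.2172  0.224 ]
 [ 0.5808 -0.223   0.224 ]]
crop f 6.2105263157894735
crop f 11.8
[-37.00976933  27.84220554  17.72227186  95.91509895  -9.83427156
  57.8372132  -21.40843109]
```

View pics/t2d.png

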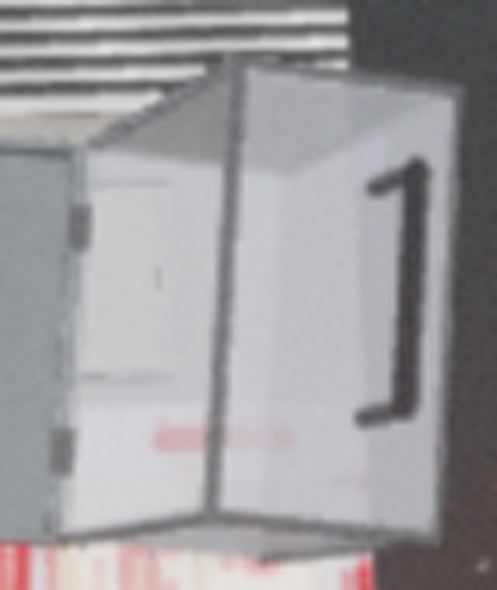

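View pics/t2e.png

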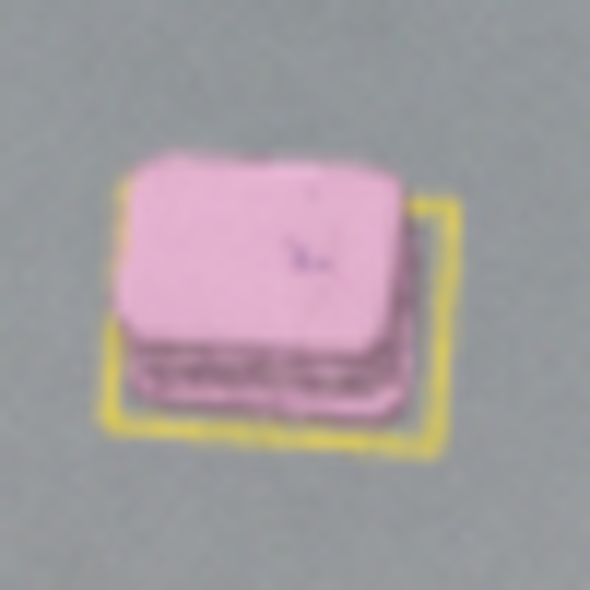

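```bash
cat >> h.py <<'E'
def hw(th,u=0.,C=None):
    c=np.radians(CY);C=np.array([.6039,-.0160]) if C is None else C
    a=np.arctan2(.062,.218)+th;r=np.hypot(.218,.062)
    y=-.09+r*np.cos(a);z=.026+r*np.sin(a)
    return np.array([C[0]+u*np.cos(c)-y*np.sin(c),C[1]+u*np.sin(c)+y*np.cos(c),z])
E
python3 - <<'E'
from h import *
for t in(1.75,1.8,1.85,1.9,1.95):print(t,hw(t).round(4),proj("top",hw(t)).round(1),proj("scene",hw(t)).round(1))
b=cv2.imread("pics/s2.png");crop(b,350,400,220,270,'s2d')
E
```

```text
1.75 [ 0.5847 -0.2049  0.2295] [[397.7 234.7]] [[362.6 231.7]]
1.8 [ 0.5837 -0.2149  0.2242] [[401.8 235.4]] [[365.6 233.9]]
1.85 [ 0.5827 -0.2246  0.2185] [[405.7 236.2]] [[368.6 236.3]]
1.9 [ 0.5818 -0.234   0.2122] [[409.3 236.9]] [[371.5 238.9]]
1.95 [ 0.5808 -0.2431  0.2056] [[412.8 237.7]] [[374.2 241.5]]
crop f 11.8
```

View pics/s2d.png

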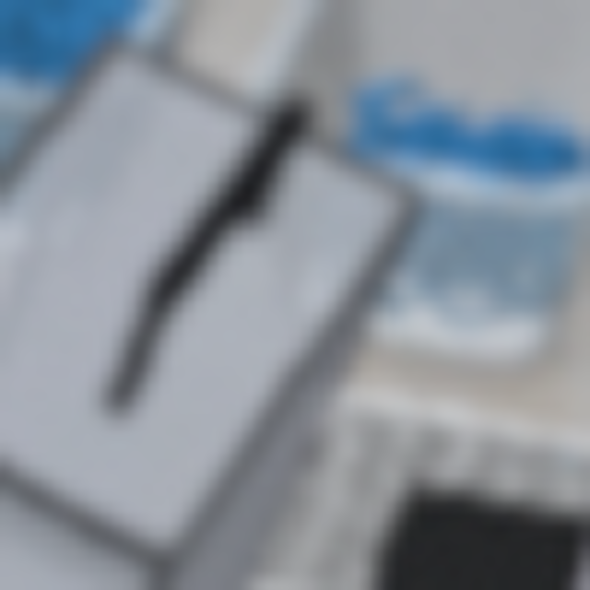

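Call:
carry_out --translation '[[0, -2, -1], [0, -5, -3], [0, -8, -6], [0.3, -11, -9.5], [0.5, -13, -13], [0.6, -13, -17], [0.8, -13, -21], [0.9, -13, -25]]' --twist '[[0, 0.1, 0], [0, 0.2, 0], [0, 0.3, 0], [0, 0.4, 0], [0, 0.5, 0], [0, 0.6, 0], [0, 0.7, 0], [0, 0.8, 0]]' --claw 5 --newtons 25

```text
time: 26.25
ee_pos: [0.5999, -0.0438, 0.3132]
ee_rot: [-90.0, 0.1, -51.7]
contact_force: [-0.2, 0.0, -1.0]
finger_gap: 0.05
```

```bash
python3 -c "
from h import *
print(get_obs()['qpos'],*to((.5825,-.2255,.29),-95.8))"
```

```text
[-27.92028604  18.04029016  34.02784182  94.85275899 -10.70772804
  70.41445494 -43.25534141] [ 13.18   2.29 -12.64] [ 0.     0.77  -0.002]
```

Call:
carry_out --translation '[[2, 0, -2], [4, 0, -4], [6, 0, -6], [8, 0, -8], [10, 0, -10], [12, 0.5, -11.7], [13.18, 1, -12.64], [13.18, 1, -12.64]]' --twist '[[0, 0.11, 0], [0, 0.22, 0], [0, 0.33, 0], [0, 0.44, 0], [0, 0.55, 0], [0, 0.66, 0], [0, 0.77, 0], [0, 0.77, 0]]'

```text
time: 26.92
ee_pos: [0.5798, -0.2309, 0.3021]
ee_rot: [-90.1, -0.0, -96.5]
contact_force: [-2.0, -0.9, -0.4]
finger_gap: 0.0499
```

```bash
python3 -c "
from h import *
print(get_obs()['qpos'],*to((.5825,-.2255,.202),-95.8))
b,d=snap('scene','s3');crop(b,280,460,140,320,'s3c')
b,d=snap('top','t3');crop(b,300,500,140,320,'t3c')"
```

```text
[-17.09505976  23.6303248   45.86719254  93.04248408 -17.6249487
  71.00701274 -64.28181933] [-0.57 10.01  0.23] [ 0.003 -0.012  0.001]
crop f 3.2777777777777777
crop f 3.2777777777777777
```

View pics/s3c.png

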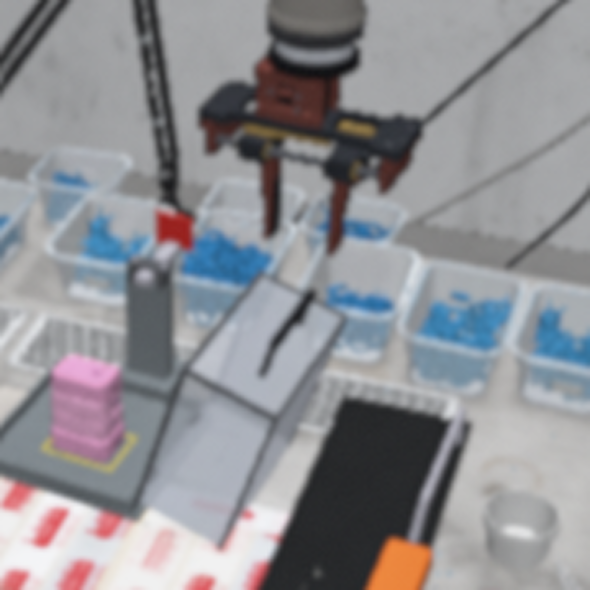

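View pics/t3c.png

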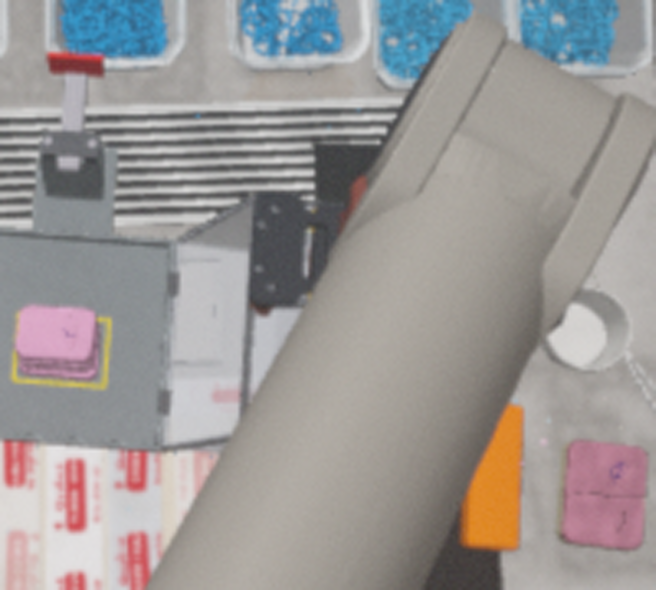

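Call:
carry_out --translation '[[-0.3, 1, 0.2], [-0.57, 2, 0.23], [-0.57, 3.5, 0.23], [-0.57, 5, 0.23], [-0.57, 5, 0.23], [-0.57, 5, 0.23], [-0.57, 5, 0.23], [-0.57, 5, 0.23]]' --twist '[[0, -0.012, 0], [0, -0.012, 0], [0, -0.012, 0], [0, -0.012, 0], [0, -0.012, 0], [0, -0.012, 0], [0, -0.012, 0], [0, -0.012, 0]]'

```text
time: 27.68
ee_pos: [0.585, -0.2207, 0.2534]
ee_rot: [-90.0, 0.1, -95.0]
contact_force: [0.1, 0.2, 0.3]
finger_gap: 0.0502
```

```bash
python3 -c "
from h import *
print(*to((.5825,-.2255,.202),-95.8))
b,d=snap('scene','s4');crop(b,330,430,170,270,'s4c')"
```

```text
[ 0.51  5.14 -0.21] [ 0.     0.013 -0.002]
crop f 5.9
```

View pics/s4c.png

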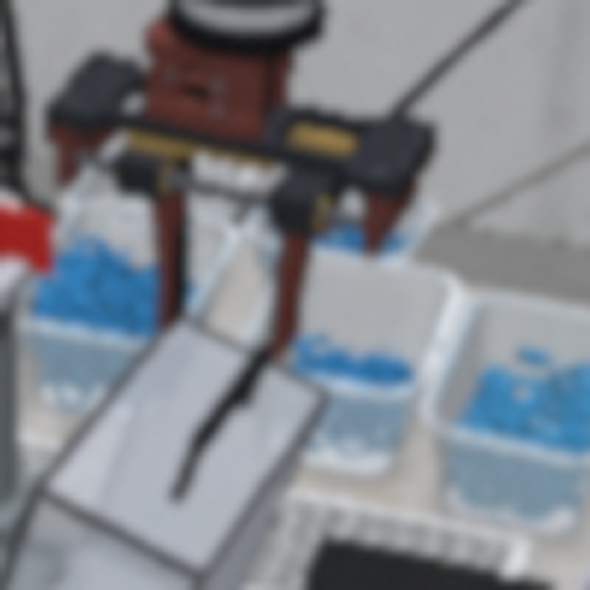

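Call:
carry_out --translation '[[0.5, 0.5, -0.2], [0.51, 1.3, -0.21], [0.51, 2.2, -0.21], [0.51, 3.2, -0.21], [0.51, 4, -0.21], [0.51, 4.7, -0.21], [0.51, 5, -0.21], [0.51, 5.1, -0.21]]' --twist '[[0, 0.013, 0], [0, 0.013, 0], [0, 0.013, 0], [0, 0.013, 0], [0, 0.013, 0], [0, 0.013, 0], [0, 0.013, 0], [0, 0.013, 0]]'

```text
time: 28.4
ee_pos: [0.5821, -0.2254, 0.2014]
ee_rot: [-90.1, 0.1, -95.8]
contact_force: [0.8, -0.6, -0.1]
finger_gap: 0.0498
```

Call:
carry_out --translation '[[0, 0, 0], [0, 0, 0], [0, 0, 0], [0, 0, 0], [0, 0, 0], [0, 0, 0], [0, 0, 0], [0, 0, 0]]' --twist '[[0, 0, 0], [0, 0, 0], [0, 0, 0], [0, 0, 0], [0, 0, 0], [0, 0, 0], [0, 0, 0], [0, 0, 0]]' --claw 0.4

```text
time: 29.07
ee_pos: [0.5822, -0.2258, 0.2017]
ee_rot: [-90.1, 0.1, -95.8]
contact_force: [-0.4, -0.7, 1.3]
finger_gap: 0.0093
```

Run:
```python
from h import *
o=get_obs();print(o['ee_rot'])
b,d=snap('scene','s5');crop(b,330,430,170,270,'s5c')
```

```text
[-9.00737201e+01  6.83679095e-02 -9.58018640e+01]
crop f 5.9
```

View pics/s5c.png

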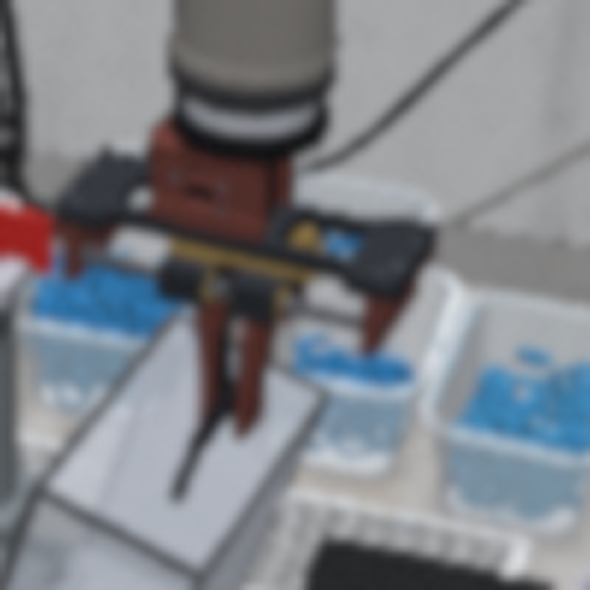

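```bash
cat >> h.py <<'E'
def arc(t0,ts,lift=.0161):
    """rows from current pose"""
    o=get_obs();R=Rt(o);out=[]
    for t in ts:
        p=hw(t)-[0,0,lift];out.append((R.inv().apply(p-o["ee_pos"])*100).round(2).tolist())
    return out
def theta_now(lift=.0161):
    o=get_obs();p=o["ee_pos"]+[0,0,lift];c=np.radians(CY);d=p[:2]-[.6039,-.0160]
    y=d@np.array([-np.sin(c),np.cos(c)])+.09;return np.arctan2(p[2]-.026,y)-np.arctan2(.062,.218),np.hypot(y,p[2]-.026)
E
python3 -c "
from h import *
print(theta_now());print(arc(0,1.855-np.array([.02,.07,.14,.22,.3,.38,.46,.54])))"
```

```text
(np.float64(1.8562368052966494), np.float64(0.22671886468570837))
[[-0.41, -0.25, 0.04], [-1.4, -0.8, 0.04], [-2.82, -1.5, 0.04], [-4.51, -2.17, 0.04], [-6.24, -2.71, 0.04], [-8.01, -3.1, 0.04], [-9.8, -3.36, 0.04], [-11.61, -3.47, 0.04]]
```

Call:
carry_out --translation '[[-0.41, -0.25, 0], [-1.4, -0.8, 0], [-2.82, -1.5, 0], [-4.51, -2.17, 0], [-6.24, -2.71, 0], [-8.01, -3.1, 0], [-9.8, -3.36, 0], [-11.61, -3.47, 0]]' --twist '[[0, 0, 0], [0, 0, 0], [0, 0, 0], [0, 0, 0], [0, 0, 0], [0, 0, 0], [0, 0, 0], [0, 0, 0]]'

```text
time: 29.78
ee_pos: [0.5938, -0.1102, 0.2377]
ee_rot: [-90.0, 0.0, -95.8]
contact_force: [1.0, -2.4, 0.7]
finger_gap: 0.0092
```

```bash
python3 -c "
from h import *
t=theta_now();print(t);print(arc(0,t[0]-np.array([.06,.14,.22,.3,.38,.46,.54,.6])))"
```

```text
(np.float64(1.3145397361251212), np.float64(0.2278240560023621))
[[-1.36, 0.13, 0.05], [-3.17, 0.27, 0.05], [-4.96, 0.56, 0.05], [-6.72, 0.99, 0.05], [-8.44, 1.56, 0.05], [-10.11, 2.26, 0.05], [-11.72, 3.1, 0.05], [-12.88, 3.81, 0.05]]
```

Call:
carry_out --translation '[[-1.36, 0.13, 0], [-3.17, 0.27, 0], [-4.96, 0.56, 0], [-6.72, 0.99, 0], [-8.44, 1.56, 0], [-10.11, 2.26, 0], [-11.72, 3.1, 0], [-12.88, 3.81, 0]]' --twist '[[0, 0, 0], [0, 0, 0], [0, 0, 0], [0, 0, 0], [0, 0, 0], [0, 0, 0], [0, 0, 0], [0, 0, 0]]'

```text
time: 30.45
ee_pos: [0.6072, 0.0203, 0.1987]
ee_rot: [-90.0, 0.0, -95.7]
contact_force: [1.3, -1.2, 2.7]
finger_gap: 0.0092
```

```bash
python3 -c "
from h import *
t=theta_now();print(t);print(arc(0,t[0]-np.array([.06,.13,.2,.27,.34,.41,.47,.52])))"
```

```text
(np.float64(0.7036148428255904), np.float64(0.2272642573338903))
[[-1.07, 0.84, 0.04], [-2.3, 1.85, 0.04], [-3.45, 2.93, 0.04], [-4.53, 4.1, 0.04], [-5.52, 5.34, 0.04], [-6.42, 6.64, 0.04], [-7.12, 7.81, 0.05], [-7.65, 8.81, 0.05]]
```

Call:
carry_out --translation '[[-1.07, 0.84, 0], [-2.3, 1.85, 0], [-3.45, 2.93, 0], [-4.53, 4.1, 0], [-5.52, 5.34, 0], [-6.42, 6.64, 0], [-7.12, 7.81, 0], [-7.65, 8.81, 0]]' --twist '[[0, 0, 0], [0, 0, 0], [0, 0, 0], [0, 0, 0], [0, 0, 0], [0, 0, 0], [0, 0, 0], [0, 0, 0]]'

```text
time: 31.12
ee_pos: [0.615, 0.0968, 0.109]
ee_rot: [-90.0, -0.0, -95.8]
contact_force: [3.2, -3.4, 0.1]
finger_gap: 0.0094
```

```bash
python3 -c "
from h import *
t=theta_now();print(t);print(arc(0,t[0]-np.array([.05,.09,.13,.16,.18,.19,.19,.19])))"
```

```text
(np.float64(0.17661134823489905), np.float64(0.2261862735240063))
[[-0.51, 1.01, 0.04], [-0.85, 1.85, 0.04], [-1.16, 2.7, 0.04], [-1.37, 3.35, 0.04], [-1.49, 3.79, 0.04], [-1.55, 4.01, 0.04], [-1.55, 4.01, 0.04], [-1.55, 4.01, 0.04]]
```

Call:
carry_out --translation '[[-0.45, 0.9, 0], [-0.75, 1.6, 0], [-1, 2.2, 0], [-1.2, 2.8, 0], [-1.35, 3.3, 0], [-1.45, 3.6, 0], [-1.5, 3.8, 0], [-1.5, 3.8, 0]]' --twist '[[0, 0, 0], [0, 0, 0], [0, 0, 0], [0, 0, 0], [0, 0, 0], [0, 0, 0], [0, 0, 0], [0, 0, 0]]'

```text
time: 31.78
ee_pos: [0.6171, 0.1095, 0.0742]
ee_rot: [-90.0, -0.0, -95.9]
contact_force: [-7.7, -7.0, 26.6]
finger_gap: 0.0093
```

```bash
python3 -c "
from h import *
t=theta_now();print(t,get_obs()['contact_force'],get_obs()['ee_pos'])"
```

```text
(np.float64(0.011965803142848008), np.float64(0.22553807671538748)) [-7.7473155  -6.96753873 26.60763393] [0.61710824 0.10948908 0.07418849]
```

Call:
carry_out --translation '[[0, 0, 0], [0, 0, 0], [0, 0, 0], [0, 0, 0], [0, 0, 0], [0, 0, 0], [0, 0, 0], [0, 0, 0]]' --twist '[[0, 0, 0], [0, 0, 0], [0, 0, 0], [0, 0, 0], [0, 0, 0], [0, 0, 0], [0, 0, 0], [0, 0, 0]]'

```text
time: 32.45
ee_pos: [0.617, 0.1094, 0.0745]
ee_rot: [-90.0, 0.0, -95.9]
contact_force: [-1.9, -4.2, 8.1]
finger_gap: 0.0093
```

```bash
python3 -c "
from h import *
print(theta_now());b,d=snap('scene','s6');crop(b,250,440,190,340,'s6c')
b,d=snap('top','t6');crop(b,260,500,140,320,'t6c')"
```

```text
(np.float64(0.013318347209218317), np.float64(0.22554501211523575))
crop f 3.933333333333333
crop f 3.2777777777777777
```

View pics/s6c.png

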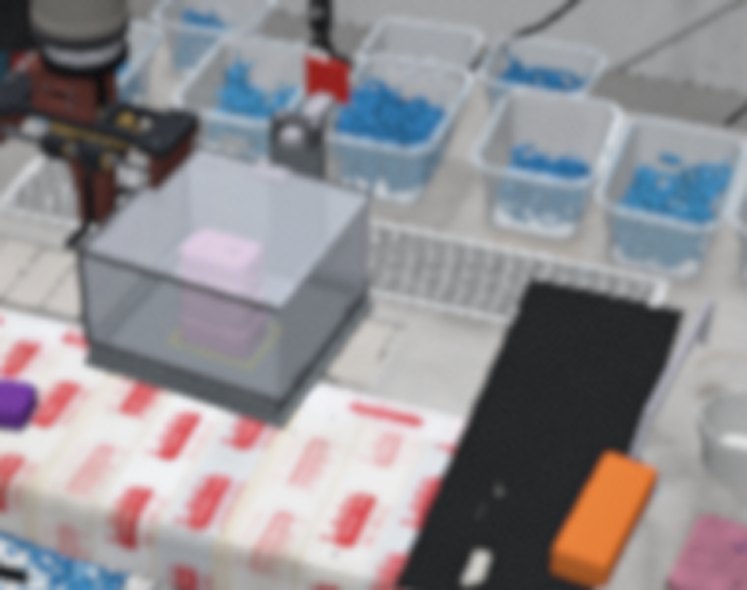

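View pics/t6c.png

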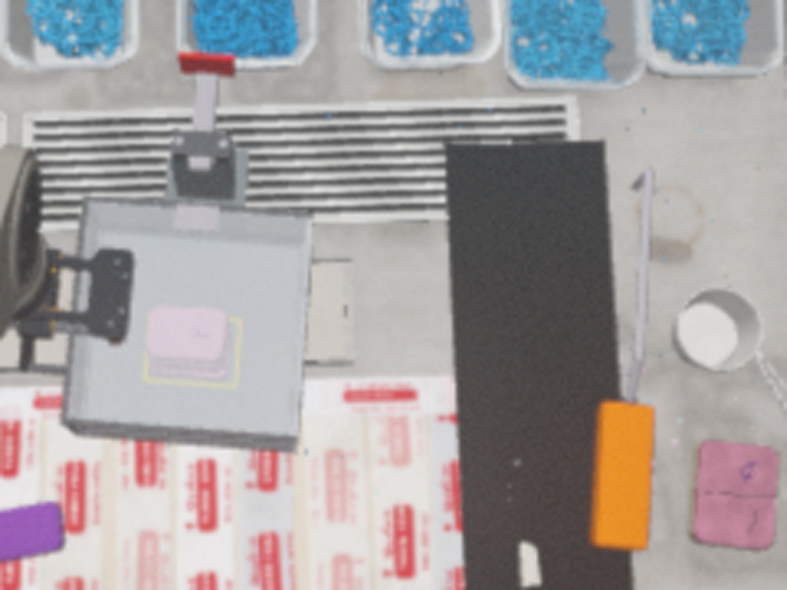

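Call:
carry_out --translation '[[0, 0, 0], [0, 0, 0], [0, 0, 0], [0, -2, 0], [0, -5, 0], [0, -9, 0], [0, -13, 0], [0, -17, 0]]' --twist '[[0, 0, 0], [0, 0, 0], [0, 0, 0], [0, 0, 0], [0, 0, 0], [0, 0, 0], [0, 0, 0], [0, 0, 0]]' --claw 3

```text
time: 33.22
ee_pos: [0.6162, 0.1101, 0.2456]
ee_rot: [-90.1, 0.0, -95.9]
contact_force: [-0.1, -0.1, 0.3]
finger_gap: 0.0304
```

Run:
```python
from h import *
print(theta_now())
im=cv2.imread("pics/t6.png");hsv=cv2.cvtColor(im,cv2.COLOR_BGR2HSV)
m=cv2.inRange(hsv,(5,150,100),(22,255,255));N,l,s,c=cv2.connectedComponentsWithStats(m)
k=l[int(140+475/3.278),int(260+625/3.278)];x0=ray("top",[c[k]],.03)[0]
print("rod",s[k],np.round(fitbox("top",(l==k)*1.,(x0[0],x0[1],-2),.12,.044,.003,.029),4))
print(ray("top",[[260+650/3.278,140+172/3.278],[260+643/3.278,140+345/3.278]],.046).round(4))
crop(im,420,500,180,320,'t6d')
```

```text
(np.float64(0.5502540855810982), np.float64(0.3201942239835425))
rod [440 262  19  46 746] [ 0.4797 -0.3686 -8.5321  0.1398]
[[ 0.7287 -0.4023  0.046 ]
 [ 0.5831 -0.3867  0.046 ]]
crop f 4.214285714285714
```

View pics/t6d.png

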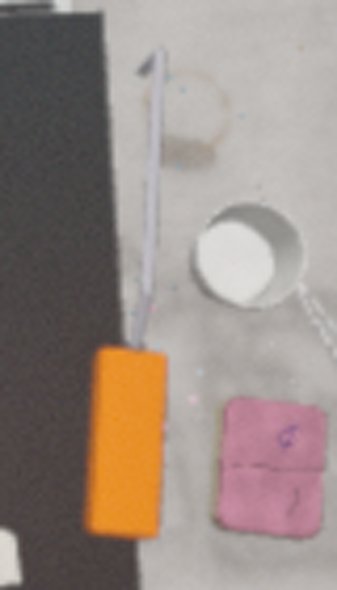

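Run:
```python
from h import *
f=lambda x,y:[420+x/4.214-.3,180+y/4.214-.3]
print("mould",ray("top",[f(228,398),f(220,530),f(216,532)],.015).round(4))
print("handle",ray("top",[f(97,347),f(167,352),f(158,537),f(86,533)],.028).round(4))
print("mat edge",ray("top",[f(104,12),f(140,588)],.003).round(4))
print("rod",ray("top",[f(160,50),f(148,290)],.047).round(4),ray("top",[f(145,72)],.0).round(4))
print(*to((.5,-.371,.2),-96.5))
```

```text
mould [[ 0.5069 -0.4378  0.015 ]
 [ 0.4228 -0.4265  0.015 ]
 [ 0.4216 -0.4239  0.015 ]]
handle [[ 0.5405 -0.3523  0.028 ]
 [ 0.5363 -0.3969  0.028 ]
 [ 0.4192 -0.3833  0.028 ]
 [ 0.4226 -0.3381  0.028 ]]
mat edge [[ 0.77   -0.3772  0.003 ]
 [ 0.3872 -0.3763  0.003 ]]
rod [[ 0.7311 -0.4005  0.047 ]
 [ 0.5742 -0.3823  0.047 ]] [[ 0.7284 -0.4029  0.    ]]
[49.05  4.56 -6.63] [ 0.002  0.011 -0.   ]
```

Call:
carry_out --translation '[[2, 0, -0.2], [5.5, 0, -0.7], [9.5, 0, -1.3], [13.5, 0, -1.9], [17.5, 0, -2.5], [21.5, 0, -3], [25.5, 0, -3.5], [29.5, 0, -4]]' --twist '[[0, 0.01, 0], [0, 0.01, 0], [0, 0.01, 0], [0, 0.01, 0], [0, 0.01, 0], [0, 0.01, 0], [0, 0.01, 0], [0, 0.01, 0]]' --claw 6

```text
time: 33.88
ee_pos: [0.5454, -0.1801, 0.2451]
ee_rot: [-90.1, 0.1, -96.4]
contact_force: [1.4, 0.2, 0.3]
finger_gap: 0.06
```

```bash
python3 -c "
from h import *
print(get_obs()['qpos'],*to((.4996,-.37,.1),-96.7))"
```

```text
[-23.89364456  21.19051318  46.75457671 103.93901322 -17.33744924
  62.42959745 -67.27240103] [19.4  14.49 -2.41] [ 0.002  0.005 -0.001]
```

Call:
carry_out --translation '[[3.5, 0, -0.5], [7.5, 1, -1], [11.5, 3, -1.5], [15.5, 6, -2], [18.5, 9, -2.4], [19.4, 12, -2.41], [19.4, 13.5, -2.41], [19.4, 14, -2.41]]' --twist '[[0, 0.005, 0], [0, 0.005, 0], [0, 0.005, 0], [0, 0.005, 0], [0, 0.005, 0], [0, 0.005, 0], [0, 0.005, 0], [0, 0.005, 0]]'

```text
time: 34.55
ee_pos: [0.4969, -0.3694, 0.1009]
ee_rot: [-90.4, 0.2, -96.8]
contact_force: [0.0, 0.9, -0.1]
finger_gap: 0.0599
```

```bash
python3 -c "
from h import *
print(get_obs()['qpos'],*to((.4996,-.37,.009),-96.7))
b,d=snap('scene','s7');crop(b,350,480,200,350,'s7c')"
```

```text
[  2.68553271  35.77511022  39.73445897 104.53292621 -28.80846666
  50.75987878 -40.74477439] [0.06 9.19 0.34] [ 0.008 -0.002 -0.004]
crop f 3.933333333333333
```

View pics/s7c.png

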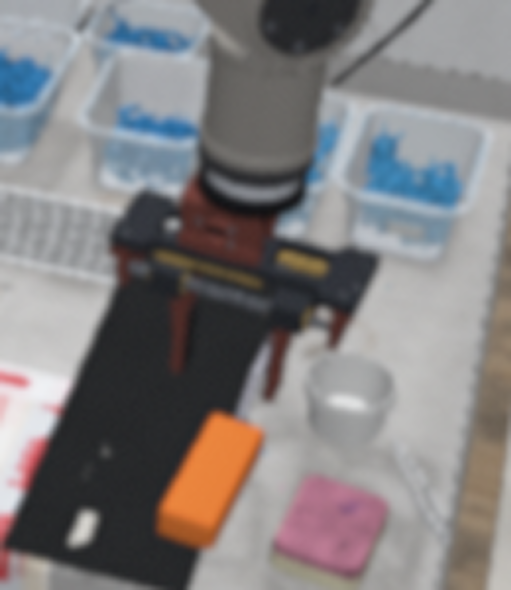

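Call:
carry_out --translation '[[0.06, 1, 0.3], [0.06, 2.5, 0.34], [0.06, 4, 0.34], [0.06, 5.5, 0.34], [0.06, 7, 0.34], [0.06, 8.2, 0.34], [0.06, 8.8, 0.34], [0.06, 9, 0.34]]' --twist '[[0.008, -0.002, -0.004], [0.008, -0.002, -0.004], [0.008, -0.002, -0.004], [0.008, -0.002, -0.004], [0.008, -0.002, -0.004], [0.008, -0.002, -0.004], [0.008, -0.002, -0.004], [0.008, -0.002, -0.004]]'

```text
time: 35.27
ee_pos: [0.5004, -0.3688, 0.0105]
ee_rot: [-90.0, 0.0, -96.6]
contact_force: [-0.1, 0.6, -0.7]
finger_gap: 0.06
```

Call:
carry_out --translation '[[0, 0, 0], [0, 0, 0], [0, 0, 0], [0, 0, 0], [0, 0, 0], [0, 0, 0], [0, 0, 0], [0, 0, 0]]' --twist '[[0, 0, 0], [0, 0, 0], [0, 0, 0], [0, 0, 0], [0, 0, 0], [0, 0, 0], [0, 0, 0], [0, 0, 0]]' --claw 2 --newtons 40

```text
time: 35.93
ee_pos: [0.5007, -0.3692, 0.0111]
ee_rot: [-90.0, 0.0, -96.6]
contact_force: [-0.2, -0.0, 4.7]
finger_gap: 0.0439
```

```bash
python3 -c "
from h import *
print(get_obs()['ee_pos'],*to((.4996,-.37,.2),-96.7))"
```

```text
[ 0.50069138 -0.36923318  0.01111996] [  0.09 -18.89  -0.08] [-0.001  0.002 -0.   ]
```

Call:
carry_out --translation '[[0, -1, 0], [0, -3, 0], [0, -6, 0], [0, -9, 0], [0, -12, 0], [0, -15, 0], [0, -18, 0], [0, -20, 0]]' --twist '[[0, 0, 0], [0, 0, 0], [0, 0, 0], [0, 0, 0], [0, 0, 0], [0, 0, 0], [0, 0, 0], [0, 0, 0]]'

```text
time: 36.6
ee_pos: [0.5007, -0.3695, 0.2143]
ee_rot: [-89.8, -0.0, -96.6]
contact_force: [0.8, -0.3, -1.8]
finger_gap: 0.0437
```

```bash
python3 -c "
from h import *
print(get_obs()['qpos'])
b,d=snap('scene','s8');crop(b,300,500,150,350,'s8c')
b,d=snap('top','t8');crop(b,380,520,120,320,'t8c')"
```

```text
[ -1.73970178  28.35429582  45.34581422  99.55558035 -22.69238736
  61.49443343 -45.42392067]
crop f 2.95
crop f 2.95
```

View pics/s8c.png

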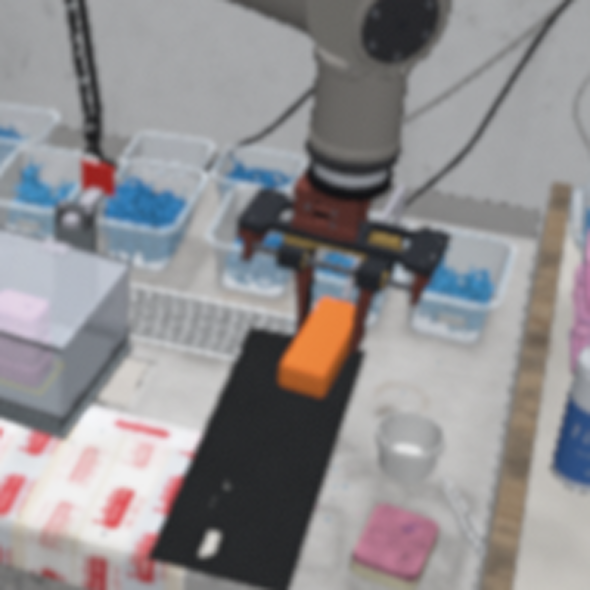

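View pics/t8c.png

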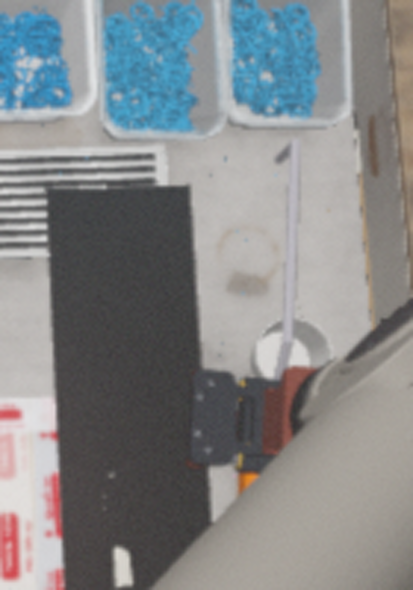

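Run:
```python
from h import *
o=get_obs();R=Rt(o)
im=cv2.imread("pics/t8.png");crop(im,460,500,160,260,'t8d')
for px in([480,168.1],[477.5,230]):
    P=ray("top",[px],.2505)[0];print(P.round(4),(R.inv().apply(P-o["ee_pos"])*1000).round(1))
```

```text
crop f 5.9
[ 0.7317 -0.3969  0.2505] [-1.000e-01 -3.400e+01  2.316e+02]
[ 0.5879 -0.3804  0.2505] [  0.1 -35.   86.9]
```

View pics/t8d.png

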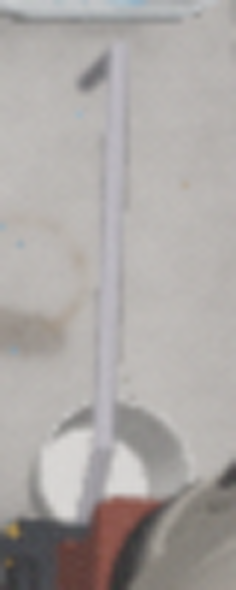

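Run:
```python
from h import *
o=get_obs();R=Rt(o)
for v in([0,-38,229.5],[0,8,229.5]):
    q=proj("top",o["ee_pos"]+R.apply(np.array(v)/1e3))[0];print((q-[460,160])*5.9)
# tab
im=cv2.imread("pics/t6.png");crop(im,305,345,145,205,'t6e')
c=np.radians(CY)
for x in(.19,.195,.2):
    C=np.array([.6039,-.016]);P=C+x*np.array([np.cos(c),np.sin(c)]);L=np.array([-np.sin(c),np.cos(c)])*.022
    print(x,proj("top",[[*(P+L),.173],[*(P-L),.173]]).round(1).tolist(),proj("scene",[[*(P+L),.173],[*(P-L),.173]]).round(1).tolist())
```

```text
[121.15833115  49.89760677]
[85.00044996 84.79023256]
crop f 9.833333333333334
0.19 [[313.8, 157.0], [331.4, 158.3]] [[326.6, 203.5], [338.0, 206.3]]
0.195 [[314.0, 155.1], [331.6, 156.4]] [[327.2, 202.9], [338.6, 205.6]]
0.2 [[314.2, 153.2], [331.7, 154.4]] [[327.8, 202.2], [339.2, 205.0]]
```

View pics/t6e.png

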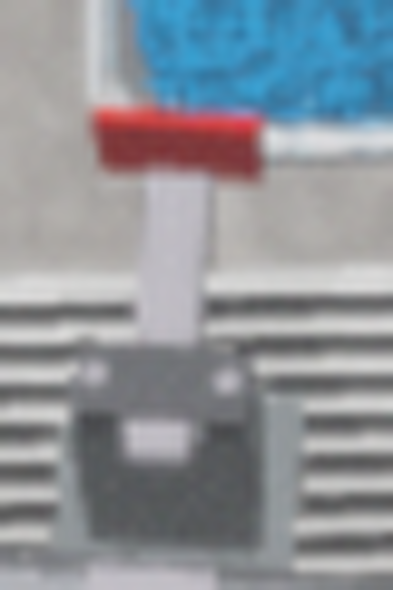

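Call:
carry_out --translation '[[-1.5, -1, 0.3], [-4.5, -2.5, 0.8], [-8, -3, 1.3], [-12, -3, 1.8], [-16, -3, 2.4], [-20, -3, 3], [-24, -3, 3.5], [-28, -3, 4]]' --twist '[[0, -0.014, 0], [0, -0.014, 0], [0, -0.014, 0], [0, -0.014, 0], [0, -0.014, 0], [0, -0.014, 0], [0, -0.014, 0], [0, -0.014, 0]]'

```text
time: 37.37
ee_pos: [0.5726, -0.0943, 0.2434]
ee_rot: [-89.8, -0.1, -95.8]
contact_force: [1.1, 0.5, -2.0]
finger_gap: 0.0437
```

```bash
python3 -c "
from h import *
print(get_obs()['qpos'],*to((.5904,-.0156,.235),CY-90))"
```

```text
[-32.12824233  21.58931769  46.01938981 103.52945324 -17.37936856
  61.98198453 -75.67381604] [-8.01  0.83  0.98] [-0.004  0.     0.002]
```

Call:
carry_out --translation '[[-2.5, 0, 0.3], [-5, 0, 0.6], [-7, 0, 0.9], [-7.8, 0.3, 0.98], [-8.01, 0.5, 0.98], [-8.01, 0.8, 0.98], [-8.01, 0.8, 0.98], [-8.01, 0.8, 0.98]]' --twist '[[-0.004, 0, 0.002], [-0.004, 0, 0.002], [-0.004, 0, 0.002], [-0.004, 0, 0.002], [-0.004, 0, 0.002], [-0.004, 0, 0.002], [-0.004, 0, 0.002], [-0.004, 0, 0.002]]'

```text
time: 38.03
ee_pos: [0.5897, -0.0177, 0.2349]
ee_rot: [-90.0, -0.0, -96.0]
contact_force: [-0.8, -0.7, -1.1]
finger_gap: 0.0436
```

```bash
python3 -c "
from h import *
print(get_obs()['qpos'],*to((.5904,-.0156,.1595),CY-90))
b,d=snap('scene','s9');crop(b,280,400,160,290,'s9c')
b,d=snap('top','t9');crop(b,290,370,130,240,'t9c')"
```

```text
[-38.07848678  23.19046503  44.74248533 102.5257677  -18.30567432
  61.85219371 -82.8128106 ] [-0.22  7.54  0.05] [ 0.001 -0.003  0.   ]
crop f 4.538461538461538
crop f 5.363636363636363
```

View pics/s9c.png

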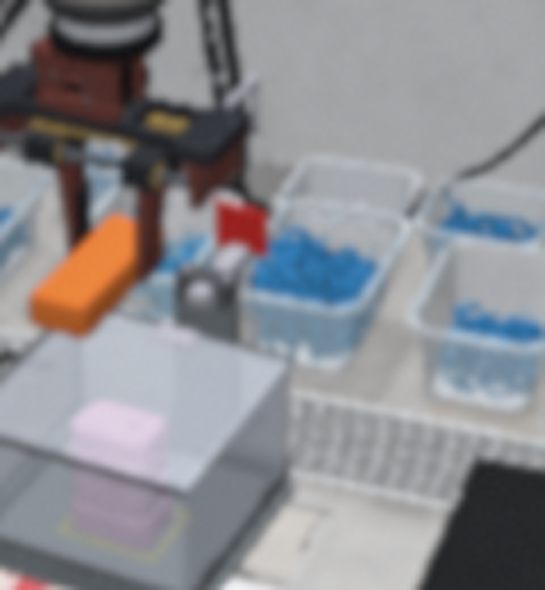

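View pics/t9c.png

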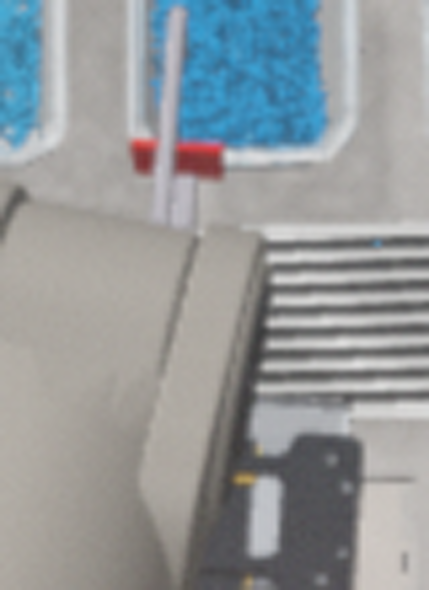

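Call:
carry_out --translation '[[-0.22, 1, 0.05], [-0.22, 2, 0.05], [-0.22, 3, 0.05], [-0.22, 4, 0.05], [-0.22, 5, 0.05], [-0.22, 6, 0.05], [-0.22, 7, 0.05], [-0.22, 7.5, 0.05]]' --twist '[[0, -0.003, 0], [0, -0.003, 0], [0, -0.003, 0], [0, -0.003, 0], [0, -0.003, 0], [0, -0.003, 0], [0, -0.003, 0], [0, -0.003, 0]]'

```text
time: 38.8
ee_pos: [0.5902, -0.015, 0.1586]
ee_rot: [-90.1, -0.0, -95.7]
contact_force: [-0.1, -0.2, -1.4]
finger_gap: 0.0437
```

```bash
python3 -c "
from h import *
print(*to((.5904,-.0156,.1595),CY-90))
b,d=snap('scene','s10');crop(b,290,380,170,250,'s10c')
b,d=snap('top','t10');crop(b,290,370,130,240,'t10c')"
```

```text
[ 0.06 -0.09  0.03] [0.002 0.001 0.   ]
crop f 7.375
crop f 5.363636363636363
```

View pics/s10c.png

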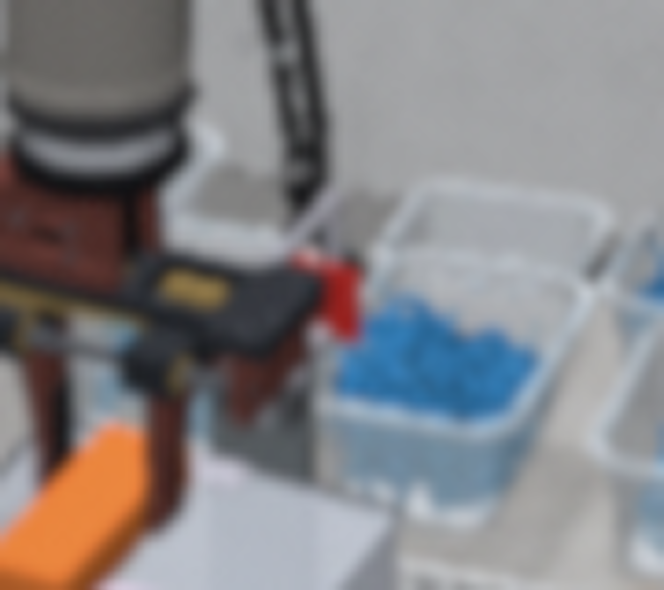

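View pics/t10c.png

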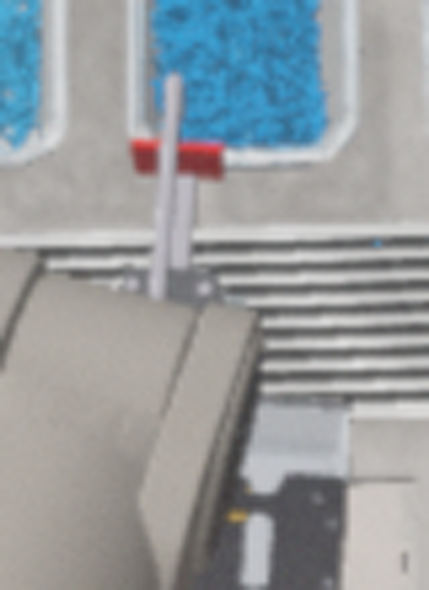

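Call:
carry_out --translation '[[0.05, 0, -0.4], [0.05, 0, -0.9], [0.05, 0, -1.4], [0.05, 0, -1.9], [0.05, 0, -2.4], [0.05, 0, -2.9], [0.05, 0, -3.4], [0.05, 0, -3.9]]' --twist '[[0, 0, 0], [0, 0, 0], [0, 0, 0], [0, 0, 0], [0, 0, 0], [0, 0, 0], [0, 0, 0], [0, 0, 0]]'

```text
time: 39.57
ee_pos: [0.5513, -0.0116, 0.1595]
ee_rot: [-90.0, -0.0, -95.8]
contact_force: [1.2, -0.6, -2.0]
finger_gap: 0.0436
```

```bash
python3 -c "
from h import *
print(*to((.5904,-.0156,.1595),CY-90))
b,d=snap('top','t11');crop(b,290,370,130,240,'t11c')"
```

```text
[ 0.   -0.    3.93] [0.001 0.001 0.   ]
crop f 5.363636363636363
```

View pics/t11c.png

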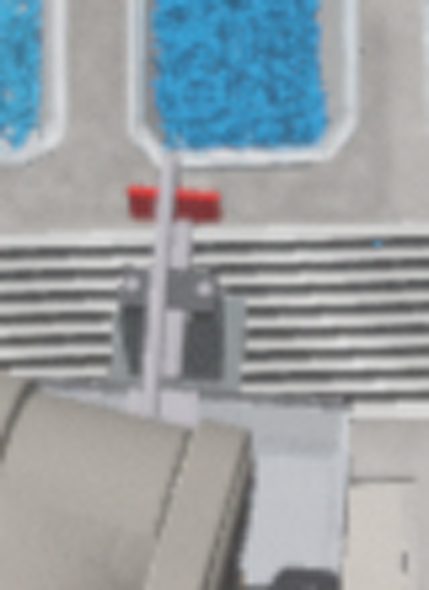

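Call:
carry_out --translation '[[0, 0, -0.4], [0, 0, -0.8], [0, 0, -1.2], [0, 0, -1.5], [0, 0, -1.8], [0, 0, -2], [0, 0, -2.1], [0, 0, -2.1]]' --twist '[[0, 0, 0], [0, 0, 0], [0, 0, 0], [0, 0, 0], [0, 0, 0], [0, 0, 0], [0, 0, 0], [0, 0, 0]]'

```text
time: 40.28
ee_pos: [0.533, -0.0095, 0.1607]
ee_rot: [-89.7, 0.0, -95.7]
contact_force: [11.7, -0.9, -3.5]
finger_gap: 0.0436
```

Call:
carry_out --translation '[[0, 0, -0.15], [0, 0, -0.25], [0, 0, -0.35], [0, 0, -0.45], [0, 0, -0.45], [0, 0, -0.45], [0, 0, -0.45], [0, 0, -0.45]]' --twist '[[0, 0, 0], [0, 0, 0], [0, 0, 0], [0, 0, 0], [0, 0, 0], [0, 0, 0], [0, 0, 0], [0, 0, 0]]'

```text
time: 40.95
ee_pos: [0.5329, -0.0091, 0.1623]
ee_rot: [-89.1, -0.0, -95.7]
contact_force: [12.2, -0.8, -3.5]
finger_gap: 0.0436
```

Run:
```python
from h import *
b,d=snap('top','t12');crop(b,290,370,130,240,'t12c')
c=np.radians(CY);C=np.array([.6039,-.016])
for x in(.145,.147,.15,.155,.16):
    P=C+x*np.array([np.cos(c),np.sin(c)]);L=np.array([-np.sin(c),np.cos(c)])*.022
    print(x,((proj("top",[[*(P+L),.173],[*(P-L),.173]])-[290,130])*5.3636).round(1).tolist())
```

```text
crop f 5.363636363636363
0.145 [[119.4, 237.8], [214.4, 244.8]]
0.147 [[119.8, 233.6], [214.7, 240.7]]
0.15 [[120.3, 227.4], [215.2, 234.4]]
0.155 [[121.3, 217.0], [216.1, 224.0]]
0.16 [[122.2, 206.6], [217.0, 213.6]]
```

View pics/t12c.png

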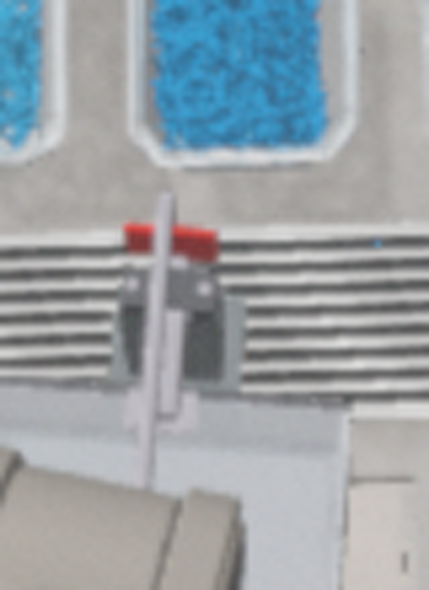

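```bash
cat > tab.py <<'E'
from h import *
def tab(f):
    b=cv2.imread(f).astype(float);r=b[:,:,2]-np.maximum(b[:,:,1],b[:,:,0])
    out=[]
    for c in range(314,331):
        col=r[140:195,c]; w=np.clip(col-30,0,None)
        # bright top strip: threshold half-max upper crossing
        i=np.argmax(col>60)
        if col.max()>90: out.append((c,140+i-(col[i]-60)/(col[i]-col[i-1]), 140+(w*np.arange(len(w))).sum()/w.sum()))
    return np.array(out)
E
python3 - <<'E'
from tab import *
import sys
for n in("t6","t9","t10","t11","t12"):
    T=tab(f"pics/{n}.png");print(n,len(T));
    sel=T[T[:,0]>325]
    for q in sel: print(q.round(2),ray("top",[q[:2]],.173)[0][:2].round(4))
E
```

```text
t6 16
[326.   156.42 158.49] [ 0.7959 -0.0437]
[327.   156.45 158.68] [ 0.7957 -0.0462]
[328.   156.53 158.71] [ 0.7955 -0.0487]
[329.   156.57 158.68] [ 0.7953 -0.0511]
[330.   156.62 158.73] [ 0.7951 -0.0536]
t9 12
[326.   156.41 158.48] [ 0.7959 -0.0437]
[327.   156.47 158.67] [ 0.7957 -0.0462]
[328.   156.54 158.7 ] [ 0.7954 -0.0487]
[329.   156.59 158.69] [ 0.7953 -0.0511]
[330.   156.63 158.74] [ 0.7951 -0.0536]
t10 11
[326.   156.41 158.48] [ 0.7959 -0.0437]
[327.   156.47 158.65] [ 0.7957 -0.0462]
[328.   156.54 158.71] [ 0.7954 -0.0487]
[329.   156.59 158.74] [ 0.7952 -0.0511]
[330.   156.64 158.81] [ 0.7951 -0.0536]
t11 13
[326.   164.94 167.13] [ 0.7738 -0.0433]
[327.   165.08 167.24] [ 0.7733 -0.0457]
[328.   165.09 167.22] [ 0.7732 -0.0482]
[329.   165.09 167.17] [ 0.7732 -0.0507]
[330.   165.39 167.18] [ 0.7723 -0.0532]
t12 11
[326.   172.05 174.31] [ 0.7554 -0.0429]
[327.   172.17 174.39] [ 0.755  -0.0454]
[328.   172.38 174.66] [ 0.7545 -0.0478]
[329.   172.49 174.63] [ 0.7541 -0.0503]
```

Run:
```python
from h import *
o=get_obs();print({k:np.round(o[k],2) for k in("qpos","ee_pos","ee_rot","contact_force","ft_torque")})
b,d=snap('scene','s12');crop(b,280,380,190,280,'s12c')
b=cv2.imread('pics/t12.png');crop(b,305,345,170,230,'t12d')
```

```text
{'qpos': array([-40.45,  21.89,  43.55, 114.83, -19.58,  49.72, -82.01]), 'ee_pos': array([ 0.53, -0.01,  0.16]), 'ee_rot': array([-89.13,  -0.  , -95.7 ]), 'contact_force': array([13.33, -1.28, -4.32]), 'ft_torque': array([-0.28, -2.29, -0.  ])}
crop f 6.555555555555555
crop f 9.833333333333334
```

View pics/s12c.png

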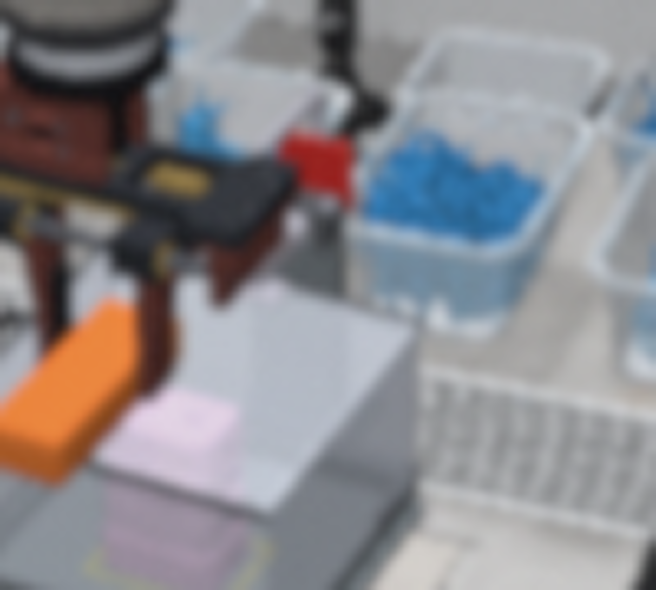

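View pics/t12d.png

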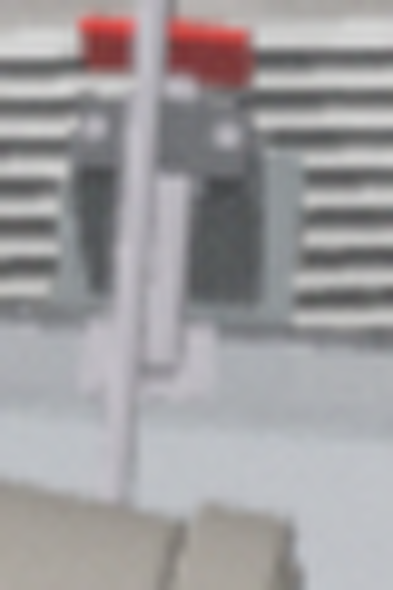

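Call:
carry_out --translation '[[0, 0.1, -0.3], [0, 0.15, -0.6], [0, 0.2, -0.9], [0, 0.2, -1], [0, 0.2, -1], [0, 0.2, -1], [0, 0.2, -1], [0, 0.2, -1]]' --twist '[[-0.015, 0, 0], [-0.015, 0, 0], [-0.015, 0, 0], [-0.015, 0, 0], [-0.015, 0, 0], [-0.015, 0, 0], [-0.015, 0, 0], [-0.015, 0, 0]]' --newtons 60

```text
time: 41.72
ee_pos: [0.5322, -0.0087, 0.1634]
ee_rot: [-88.9, -0.0, -95.7]
contact_force: [23.2, -2.5, -5.6]
finger_gap: 0.0434
```

Run:
```python
from tab import *
o=get_obs();print({k:np.round(o[k],3) for k in("ee_pos","ee_rot","contact_force","ft_torque")})
snap('top','t13');T=tab("pics/t13.png")
for q in T[T[:,0]>324]: print(q.round(2),ray("top",[q[:2]],.173)[0][:2].round(4))
```

```text
{'ee_pos': array([ 0.532, -0.009,  0.163]), 'ee_rot': array([-8.8864e+01, -1.7000e-02, -9.5684e+01]), 'contact_force': array([23.195, -2.525, -5.57 ]), 'ft_torque': array([-0.522, -4.442, -0.021])}
[325.   171.87 174.06] [ 0.7559 -0.0404]
[326.   172.03 174.28] [ 0.7555 -0.0429]
[327.   172.16 174.4 ] [ 0.7551 -0.0454]
[328.   172.38 174.62] [ 0.7544 -0.0478]
[329.   172.48 174.66] [ 0.7541 -0.0503]
```

Run:
```python
from h import *
c=np.radians(CY);C=np.array([.6039,-.016])
def cx(P): d=P[:2]-C;return np.round([d@[np.cos(c),np.sin(c)],d@[-np.sin(c),np.cos(c)]],4)
f=lambda x,y:[305+x/9.833,170+y/9.833]
for n,p,z in(("nose",(165,362),.139),("nose",(165,362),.133),("plate back",(200,325),.123),("plate front",(200,393),.123),("guide back",(170,93),.147),("guide front top",(180,165),.147),("hood back edge",(260,322),.122),("tabbottom",(215,84),.139)):
    print(n,cx(ray("top",[f(*p)],z)[0]))
g=lambda x,y:[305+x/9.833,145+y/9.833]
print("nose0",cx(ray("top",[g(155,460)],.139)[0]),"tabbot0",cx(ray("top",[g(235,180)],.139)[0]),"guideback0",cx(ray("top",[g(170,345)],.147)[0]))
```

```text
nose [ 0.0725 -0.0068]
nose [ 0.0739 -0.0065]
plate back [ 0.0868 -0.0143]
plate front [ 0.0687 -0.0158]
guide back [ 0.1415 -0.0025]
guide front top [ 0.1226 -0.0067]
hood back edge [ 0.089  -0.0298]
tabbottom [ 0.1472 -0.0135]
nose0 [ 0.1113 -0.0009] tabbot0 [ 0.1879 -0.0154] guideback0 [ 0.1398 -0.0027]
```

Run:
```python
from h import *
p=cp("top");K=np.array(p["camera_matrix"]);R=np.array(p["R"]);t=np.array(p["t"])
c=np.radians(CY);C=np.array([.6039,-.016])
def X(d,u,v):
    z=d[v,u];return R.T@(np.linalg.inv(K)@[u,v,1]*z-t)
def cx(P): d=P[:2]-C;return [d@[np.cos(c),np.sin(c)],d@[-np.sin(c),np.cos(c)],P[2]]
d=np.load("t13.npy")
print(np.load("t13.npy").shape)
for v in range(170,222,2):
    print(v,[ "%d:%.0f,%.0f,%.0f"%(u,*(1000*np.array(cx(X(d,u,v))))) for u in(314,316,320,322,324,327,330,340)])
```

```text
(480, 640)
170 ['314:211,31,1', '316:213,26,-4', '320:150,2,196', '322:155,-2,182', '324:214,3,-2', '327:214,-6,-1', '330:215,-15,-2', '340:216,-43,3']
172 ['314:151,18,173', '316:153,13,170', '320:144,2,200', '322:154,-1,171', '324:153,-7,174', '327:208,-7,1', '330:208,-15,1', '340:211,-44,0']
174 ['314:147,18,169', '316:150,14,163', '320:140,2,195', '322:150,-2,164', '324:150,-7,166', '327:149,-14,171', '330:149,-22,174', '340:204,-44,4']
176 ['314:149,19,147', '316:149,14,150', '320:134,1,201', '322:149,-1,153', '324:150,-6,150', '327:149,-14,156', '330:149,-22,157', '340:200,-45,-2']
178 ['314:187,29,2', '316:187,23,2', '320:128,0,202', '322:149,-1,135', '324:148,-6,137', '327:149,-14,137', '330:149,-21,138', '340:192,-45,5']
180 ['314:138,18,149', '316:139,13,148', '320:124,0,201', '322:140,-2,146', '324:141,-7,145', '327:142,-14,145', '330:185,-17,1', '340:187,-46,-1']
182 ['314:133,18,148', '316:133,13,149', '320:119,-0,200', '322:135,-2,147', '324:136,-7,145', '327:136,-15,147', '330:135,-23,151', '340:181,-46,2']
184 ['314:128,17,146', '316:128,12,148', '320:115,-1,198', '32
[... 2005 characters left out ...]
16:44,3,202', '320:63,-3,122', '322:63,-8,123', '324:63,-13,121', '327:64,-20,122', '330:65,-28,121', '340:67,-54,121']
214 ['314:56,12,120', '316:40,2,202', '320:57,-3,124', '322:57,-8,123', '324:58,-13,121', '327:58,-21,123', '330:59,-28,122', '340:61,-54,124']
216 ['314:51,12,122', '316:34,2,206', '320:53,-3,116', '322:52,-9,126', '324:53,-14,121', '327:54,-21,122', '330:54,-29,123', '340:56,-54,123']
218 ['314:46,12,120', '316:-183,-60,1247', '320:46,-4,124', '322:48,-9,120', '324:48,-14,120', '327:48,-22,122', '330:49,-29,123', '340:51,-55,123']
220 ['314:41,11,120', '316:25,1,203', '320:41,-4,125', '322:42,-9,122', '324:43,-14,121', '327:43,-22,123', '330:44,-30,121', '340:46,-55,122']
```

Run:
```python
from h import *
p=cp("top");K=np.array(p["camera_matrix"]);R=np.array(p["R"]);t=np.array(p["t"])
c=np.radians(CY);C=np.array([.6039,-.016])
def pts(d):
    v,u=np.mgrid[0:480,0:640];z=d.ravel();P=(np.linalg.inv(K)@np.stack([u.ravel()*z,v.ravel()*z,z])).T
    P=(P-t)@R;q=P[:,:2]-C
    return np.c_[q@[np.cos(c),np.sin(c)],q@[-np.sin(c),np.cos(c)],P[:,2]]*1000
for n in("top0","t2","t6","t10","t13"):
    Q=pts(np.load(n+".npy"))
    f=Q[(Q[:,2]>143)&(Q[:,2]<166)&(Q[:,0]>143)&(Q[:,0]<215)&(Q[:,1]>-24)&(Q[:,1]<-6)]
    if n=="t13":f=f[f[:,0]>145.5]
    ns=Q[(Q[:,2]>130)&(Q[:,2]<146)&(Q[:,1]>-9)&(Q[:,1]<1)&(Q[:,0]>55)&(Q[:,0]<122)]
    print(n,"tab front med",np.median(f[:,0]).round(2),len(f),"nose min",np.sort(ns[:,0])[:4].round(1))
    h=Q[(Q[:,2]>100)&(Q[:,2]<135)&(Q[:,0]>-80)&(Q[:,0]<60)]
    if n in("t6","t13"):
        A=np.c_[h[:,:2],np.ones(len(h))];print("hood plane",np.linalg.lstsq(A,h[:,2],rcond=None)[0].round(4),len(h))
```

```text
top0 tab front med 189.61 17 nose min [112.  112.6 112.7 113.6]
t2 tab front med 189.68 17 nose min [111.7 112.7 112.8 113. ]
t6 tab front med 189.97 15 nose min [112.1 112.3 112.3 112.4]
hood plane [-4.970000e-02 -5.200000e-03  1.196673e+02] 5481
t10 tab front med 189.92 21 nose min []
t13 tab front med 148.67 21 nose min [71.2 71.6 72.2 72.4]
hood plane [-4.7800e-02 -4.3000e-03  1.1847e+02] 2969
```

```bash
python3 -c "
from h import *
print(*to((.540,-.0097,.1545),CY-90))"
```

```text
[0.02 0.91 0.76] [-0.02   0.002  0.   ]
```

Call:
carry_out --translation '[[0, 0, 0.4], [0, 0.1, 0.76], [0, 0.3, 0.76], [0, 0.6, 0.76], [0, 0.9, 0.76], [0, 0.9, 0.76], [0, 0.9, 0.76], [0, 0.9, 0.76]]' --twist '[[-0.02, 0, 0], [-0.02, 0, 0], [-0.02, 0, 0], [-0.02, 0, 0], [-0.02, 0, 0], [-0.02, 0, 0], [-0.02, 0, 0], [-0.02, 0, 0]]'

```text
time: 42.43
ee_pos: [0.5396, -0.0094, 0.1544]
ee_rot: [-90.0, -0.0, -95.7]
contact_force: [-0.5, 0.5, -2.3]
finger_gap: 0.0436
```

```bash
python3 -c "
from h import *
print(get_obs()['contact_force'],*to((.540,-.0097,.1545),CY-90));b,d=snap('top','t14');crop(b,290,370,130,240,'t14c')"
```

```text
[-0.49164536  0.49167615 -2.30203258] [ 0.02 -0.01  0.05] [0.001 0.002 0.   ]
crop f 5.363636363636363
```

View pics/t14c.png

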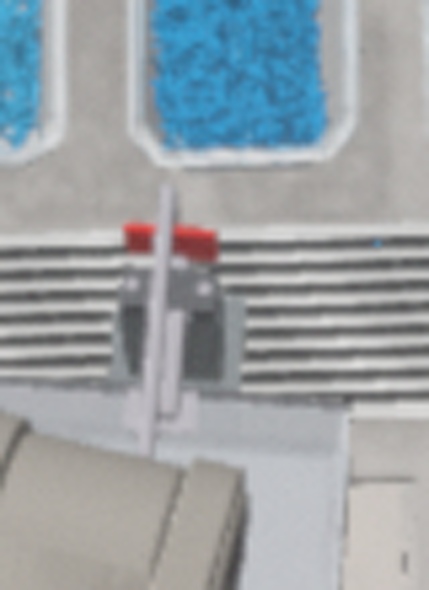

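Call:
carry_out --translation '[[0, 0, -0.3], [0, 0, -0.7], [0, 0, -1], [0, 0, -1.4], [0, 0, -1.7], [0, 0, -1.9], [0, 0, -1.9], [0, 0, -1.9]]' --twist '[[0, 0, 0], [0, 0, 0], [0, 0, 0], [0, 0, 0], [0, 0, 0], [0, 0, 0], [0, 0, 0], [0, 0, 0]]'

```text
time: 43.15
ee_pos: [0.531, -0.0083, 0.1584]
ee_rot: [-88.8, -0.0, -95.7]
contact_force: [24.5, -3.4, -5.6]
finger_gap: 0.0439
```

Run:
```python
from tab import *
o=get_obs();print({k:np.round(o[k],4) for k in("ee_pos","ee_rot","contact_force")})
snap('top','t15');T=tab("pics/t15.png")
for q in T[T[:,0]>324]: print(q.round(2),ray("top",[q[:2]],.173)[0][:2].round(4))
```

```text
{'ee_pos': array([ 0.531 , -0.0083,  0.1584]), 'ee_rot': array([-8.87566e+01, -1.02000e-02, -9.56917e+01]), 'contact_force': array([24.5126, -3.3548, -5.6418])}
[325.   171.9  174.04] [ 0.7558 -0.0404]
[326.   172.03 174.3 ] [ 0.7555 -0.0429]
[327.   172.17 174.4 ] [ 0.755  -0.0454]
[328.   172.39 174.65] [ 0.7544 -0.0478]
[329.   172.48 174.6 ] [ 0.7541 -0.0503]
```

Run:
```python
from h import *
p=cp("top");K=np.array(p["camera_matrix"]);R=np.array(p["R"]);t=np.array(p["t"])
c=np.radians(CY);C=np.array([.6039,-.016])
d=np.load("t6.npy")
v,u=np.mgrid[196:216,308:332];z=d[196:216,308:332].ravel();P=(np.linalg.inv(K)@np.stack([u.ravel()*z,v.ravel()*z,z])).T
P=(P-t)@R;q=P[:,:2]-C;X=(q@[np.cos(c),np.sin(c)]*1000);Y=(q@[-np.sin(c),np.cos(c)]*1000);Z=P[:,2]*1000
for a in range(54,96,3):
    m=(X>=a)&(X<a+3)&(Z>100)
    print(a,[ "%.1f"%np.median(Z[m&(Y>y)&(Y<=y+8)]) if (m&(Y>y)&(Y<=y+8)).any() else '-' for y in(-32,-24,-16,-8,0,8,16)])
```

```text
54 ['123.6', '123.4', '123.1', '123.7', '121.5', '123.1', '121.5']
57 ['120.6', '121.2', '122.3', '122.1', '121.4', '121.8', '124.4']
60 ['124.3', '125.2', '120.5', '122.2', '124.9', '121.9', '120.2']
63 ['121.7', '123.9', '122.5', '123.9', '124.8', '120.7', '122.1']
66 ['122.5', '121.5', '125.1', '124.1', '121.6', '123.4', '121.0']
69 ['121.4', '121.9', '124.0', '124.1', '124.6', '124.9', '122.5']
72 ['122.4', '122.7', '124.8', '123.6', '124.6', '121.6', '126.0']
75 ['122.2', '122.5', '123.9', '123.1', '124.3', '124.5', '122.7']
78 ['121.2', '120.7', '124.5', '123.2', '122.8', '123.4', '122.8']
81 ['122.3', '121.5', '124.1', '122.0', '122.6', '125.9', '122.8']
84 ['123.4', '123.4', '122.7', '122.6', '125.5', '123.9', '124.0']
87 ['122.9', '122.3', '122.7', '125.8', '123.4', '121.9', '123.1']
90 ['-', '-', '121.4', '-', '-', '-', '-']
93 ['-', '-', '-', '-', '-', '-', '-']
```

Call:
carry_out --translation '[[0, 0, 0.5], [0, 0, 1.2], [0, 0, 2], [0, 0, 2], [0, -1, 2], [0, -2.5, 2], [0, -5, 2], [0, -7, 2]]' --twist '[[-0.02, 0, 0], [-0.02, 0, 0], [-0.02, 0, 0], [-0.02, 0, 0], [-0.02, 0, 0], [-0.02, 0, 0], [-0.02, 0, 0], [-0.02, 0, 0]]'

```text
time: 43.87
ee_pos: [0.5482, -0.0106, 0.2299]
ee_rot: [-90.0, -0.0, -95.7]
contact_force: [-0.0, -0.0, -1.6]
finger_gap: 0.0434
```

```bash
python3 -c "
from h import *
print(get_obs()['contact_force'],*to((.4955,-.308,.24),-90.2));b,d=snap('top','t16');crop(b,290,370,110,240,'t16c')"
```

```text
[-0.02776163 -0.00415604 -1.60299149] [30.12 -0.99 -2.27] [ 0.    -0.097  0.001]
crop f 4.538461538461538
```

View pics/t16c.png

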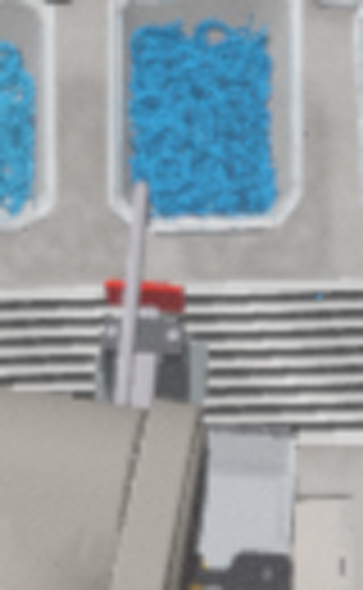

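Call:
carry_out --translation '[[2, 0, -0.2], [5.5, 0, -0.5], [9.5, 0, -0.8], [13.5, 0, -1.1], [17.5, 0, -1.4], [21.5, 0, -1.7], [25.5, 0, -2], [28.5, 0, -2.2]]' --twist '[[0, 0, 0], [0, -0.02, 0], [0, -0.04, 0], [0, -0.06, 0], [0, -0.08, 0], [0, -0.097, 0], [0, -0.097, 0], [0, -0.097, 0]]'

```text
time: 44.58
ee_pos: [0.4975, -0.2954, 0.2334]
ee_rot: [-89.7, 0.0, -90.4]
contact_force: [-0.5, 0.0, -1.0]
finger_gap: 0.0432
```

```bash
python3 -c "
from h import *
print(get_obs()['finger_gap'],*to((.4964,-.3073,.07),-90.2))"
```

```text
0.043238209244709315 [ 1.2  16.34 -0.19] [-0.005 -0.003 -0.001]
```

Call:
carry_out --translation '[[0.8, 1, -0.1], [1.2, 3, -0.19], [1.2, 6, -0.19], [1.2, 9, -0.19], [1.2, 12, -0.19], [1.2, 14, -0.19], [1.2, 15.5, -0.19], [1.2, 16.2, -0.19]]' --twist '[[-0.005, -0.003, 0], [-0.005, -0.003, 0], [-0.005, -0.003, 0], [-0.005, -0.003, 0], [-0.005, -0.003, 0], [-0.005, -0.003, 0], [-0.005, -0.003, 0], [-0.005, -0.003, 0]]'

```text
time: 45.25
ee_pos: [0.4945, -0.306, 0.0692]
ee_rot: [-90.2, 0.1, -90.2]
contact_force: [0.1, 0.3, -1.0]
finger_gap: 0.0435
```

```bash
python3 -c "
from h import *
o=get_obs();R=Rt(o);print(*to((.4964,-.3073,.0135),-90.2));b,d=snap('top','t17');crop(b,400,470,180,310,'t17c')
for v in([0,-35,229.5],[0,-35,100],[0,9,229.5]):
    print(((proj('top',o['ee_pos']+R.apply(np.array(v)/1e3))[0]-[400,180])*4.538).round(1))"
```

```text
[0.14 5.57 0.21] [ 0.004 -0.    -0.002]
crop f 4.538461538461538
[126.   42.2]
[138.3 264.1]
[110.8  62.1]
```

View pics/t17c.png

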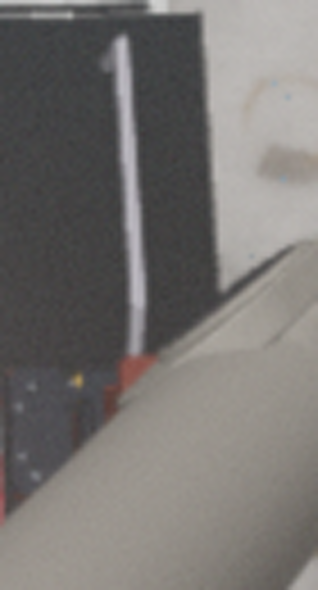

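Call:
carry_out --translation '[[0.1, 0.8, 0.2], [0.14, 2, 0.21], [0.14, 3.2, 0.21], [0.14, 4.2, 0.21], [0.14, 5, 0.21], [0.14, 5.3, 0.21], [0.14, 5.4, 0.21], [0.14, 5.5, 0.21]]' --twist '[[0.004, 0.004, -0.002], [0.004, 0.004, -0.002], [0.004, 0.004, -0.002], [0.004, 0.004, -0.002], [0.004, 0.004, -0.002], [0.004, 0.004, -0.002], [0.004, 0.004, -0.002], [0.004, 0.004, -0.002]]'

```text
time: 45.97
ee_pos: [0.4965, -0.3077, 0.0143]
ee_rot: [-90.0, 0.0, -90.5]
contact_force: [-2.1, 0.4, 2.0]
finger_gap: 0.0437
```

```bash
python3 -c "
from h import *
print(*to((.4964,-.3073,.0125),-90.4))"
```

```text
[-0.04  0.18 -0.01] [-0.001 -0.001 -0.   ]
```

Light contact now (2 N, from the prong or handle). I'll lower another 1 mm.

Call:
carry_out --translation '[[0, 0.05, 0], [0, 0.1, 0], [0, 0.15, 0], [0, 0.15, 0], [0, 0.15, 0], [0, 0.15, 0], [0, 0.15, 0], [0, 0.15, 0]]' --twist '[[0, 0, 0], [0, 0, 0], [0, 0, 0], [0, 0, 0], [0, 0, 0], [0, 0, 0], [0, 0, 0], [0, 0, 0]]'

```text
time: 46.63
ee_pos: [0.4967, -0.3078, 0.0129]
ee_rot: [-89.9, -0.0, -90.5]
contact_force: [-1.4, -0.5, 1.6]
finger_gap: 0.0436
```

Call:
carry_out --translation '[[0, 0.05, 0], [0, 0.1, 0], [0, 0.12, 0], [0, 0.12, 0], [0, 0.12, 0], [0, 0.12, 0], [0, 0.12, 0], [0, 0.12, 0]]' --twist '[[0, 0, 0], [0, 0, 0], [0, 0, 0], [0, 0, 0], [0, 0, 0], [0, 0, 0], [0, 0, 0], [0, 0, 0]]'

```text
time: 47.3
ee_pos: [0.4967, -0.3078, 0.0117]
ee_rot: [-89.9, -0.0, -90.5]
contact_force: [-0.8, 0.1, 1.1]
finger_gap: 0.0437
```

Call:
carry_out --translation '[[0, 0.1, 0], [0, 0.15, 0], [0, 0.2, 0], [0, 0.2, 0], [0, 0.2, 0], [0, 0.2, 0], [0, 0.2, 0], [0, 0.2, 0]]' --twist '[[0, 0, 0], [0, 0, 0], [0, 0, 0], [0, 0, 0], [0, 0, 0], [0, 0, 0], [0, 0, 0], [0, 0, 0]]'

```text
time: 47.97
ee_pos: [0.4967, -0.3079, 0.0113]
ee_rot: [-89.9, 0.1, -90.5]
contact_force: [-6.0, 3.7, 18.9]
finger_gap: 0.0437
```

Solid contact, 18.9 N. I'll release gently and rise.

Call:
carry_out --translation '[[0, -0.1, 0], [0, -0.1, 0], [0, -0.1, 0], [0, -0.1, 0], [0, -0.1, 0], [0, -0.1, 0], [0, -0.1, 0], [0, -0.1, 0]]' --twist '[[0, 0, 0], [0, 0, 0], [0, 0, 0], [0, 0, 0], [0, 0, 0], [0, 0, 0], [0, 0, 0], [0, 0, 0]]' --claw 6.2

```text
time: 48.63
ee_pos: [0.4967, -0.3078, 0.0121]
ee_rot: [-89.9, 0.1, -90.5]
contact_force: [0.7, 0.7, 0.6]
finger_gap: 0.0619
```

Call:
carry_out --translation '[[0, -1, 0], [0, -3, 0], [0, -6, 0], [0, -9, 0], [0, -12, 0], [0, -16, 0], [0, -20, 0], [0, -24, 0]]' --twist '[[0, 0, 0], [0, 0, 0], [0, 0, 0], [0, 0, 0], [0, 0, 0], [0, 0, 0], [0, 0, 0], [0, 0, 0]]'

```text
time: 49.3
ee_pos: [0.4955, -0.3082, 0.2546]
ee_rot: [-89.9, 0.1, -90.5]
contact_force: [1.4, 0.1, -0.2]
finger_gap: 0.0621
```

Call:
carry_out --translation '[[-2, 0, 0], [-6, 0, 0], [-10, 0, 0.5], [-14, 0, 1], [-18, 0, 2], [-22, 0, 3], [-26, 0, 4], [-30, 0, 5]]' --twist '[[0, 0, 0], [0, 0, 0], [0, 0, 0], [0, 0, 0], [0, 0, 0], [0, 0, 0], [0, 0, 0], [0, 0, 0]]'

```text
time: 49.97
ee_pos: [0.5481, -0.0069, 0.2558]
ee_rot: [-89.9, 0.1, -90.5]
contact_force: [0.8, 0.3, -0.8]
finger_gap: 0.0618
```

Call:
carry_out --translation '[[-4, 0, 0], [-8, 0, 0], [-12, 0, 0], [-16, 0, 0], [-20, 0, 0], [-24, 0, 0], [-28, 0, 0], [-30, 0, 0]]' --twist '[[0, 0, 0], [0, 0, 0], [0, 0, 0], [0, 0, 0], [0, 0, 0], [0, 0, 0], [0, 0, 0], [0, 0, 0]]'

```text
time: 50.63
ee_pos: [0.5495, 0.2992, 0.2566]
ee_rot: [-89.9, 0.2, -90.2]
contact_force: [-0.4, 1.9, -0.9]
finger_gap: 0.062
```

Run:
```python
from h import *
b,d=snap('top','t18');crop(b,265,510,130,330,'t18c')
b2,_=snap('scene','s18');crop(b2,230,470,190,360,'s18c')
hsv=cv2.cvtColor(b,cv2.COLOR_BGR2HSV)
m=cv2.inRange(hsv,(5,150,100),(22,255,255));N,l,s,c=cv2.connectedComponentsWithStats(m);k=1+np.argmax(s[1:,4])
x0=ray("top",[c[k]],.03)[0];print("rod",s[k],np.round(fitbox("top",(l==k)*1.,(x0[0],x0[1],0),.12,.044,.003,.029),4))
```

```text
crop f 2.95
crop f 3.2916666666666665
rod [417 263  19  45 758] [ 0.48   -0.3061 -1.1261  0.0861]
```

View pics/t18c.png

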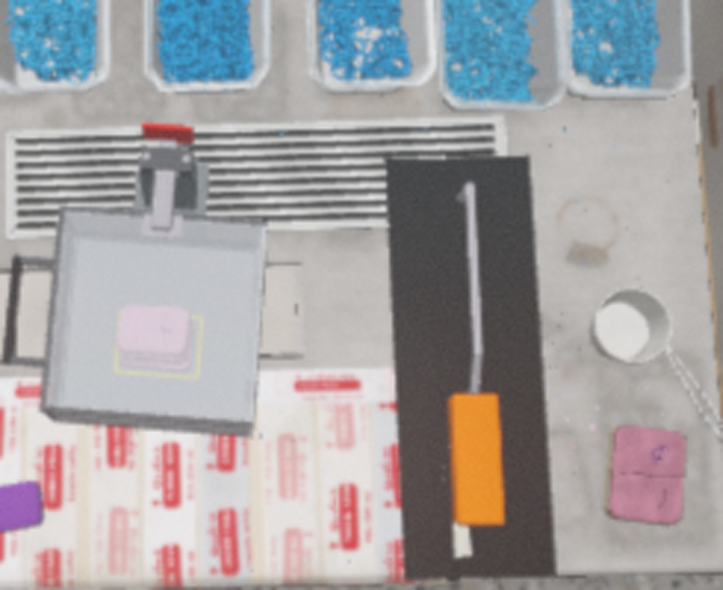

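View pics/s18c.png

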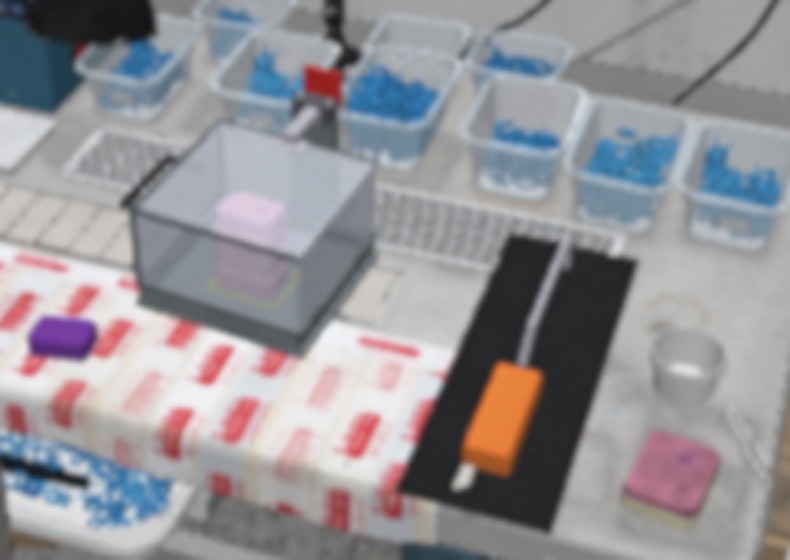

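Run:
```python
from h import *
p=cp("top");K=np.array(p["camera_matrix"]);R=np.array(p["R"]);t=np.array(p["t"])
c=np.radians(CY);C=np.array([.6039,-.016])
d=np.load("t18.npy");v,u=np.mgrid[0:480,0:640];z=d.ravel();P=(np.linalg.inv(K)@np.stack([u.ravel()*z,v.ravel()*z,z])).T
P=(P-t)@R;q=P[:,:2]-C;X=(q@[np.cos(c),np.sin(c)]*1000);Y=(q@[-np.sin(c),np.cos(c)]*1000);Z=P[:,2]*1000
m=(abs(X)<80)&(abs(Y)<80)&(Z>112)&(Z<132)
print("hood top plane",np.linalg.lstsq(np.c_[X,Y,np.ones_like(X)][m],Z[m],rcond=None)[0],m.sum())
m=(abs(X)<40)&(Y>110)&(Y<145)&(Z>70);print("bar",np.median(X[m]),np.median(Y[m]),np.percentile(Z[m],[25,50,75]),m.sum())
m=(X>143.5)&(X<200)&(Z>145)&(Z<166)&(abs(Y)<22);print("tab front",np.median(X[m]),m.sum())
m=(Z>30)&(Z<142)&(X>115)&(X<130)&(abs(Y)<24);print("post front",np.median(X[m]))
m=(abs(X+10)<15)&(abs(Y)<20)&(Z>60);print("zcol",np.median(Z[m]))
```

```text
hood top plane [1.06958053e-03 1.27098379e-03 1.22130212e+02] 3904
bar -1.0748943561922129 126.70880359341612 [90.45700304 92.40380821 93.64323549] 118
tab front 148.8574872262138 40
post front 121.48848519439075
zcol 121.83086770318727
```

```bash
python3 -c "
from h import *
print(get_obs()['time']);print(bot.close_job())"
```

```text
50.7333
the job is handed in; nothing more can be done
None
```

I did every step in the order asked and handed the job in at about 51 s. One check disagreed: the bolt moved about 41 mm, not the stated 45 mm.

- **Column:** All four pink moulds stand in one square column on the yellow mark, with the largest at the bottom. I left the purple look-alike alone. The last images show the column upright inside the hood.
- **Hood:** It is closed. Its top measures level, at 122 mm with a tilt of about 0.001 rad.
- **Bolt:** I drew it forward with the hooked rod only. It then stopped dead. Two pulls of 23–25 N, with the prong at different heights, did not move the tab further. The nose lies over the strike plate on the hood, and I saw nothing blocking it. I took this as fully home, meaning the bolt probably started a few millimetres in, but I could not confirm that.
- **Rod:** It was knocked partly off the mat during the run, so I measured its position again before picking it up. It now lies on the mat, prong down and hook at the far end. It is about 2–4 mm from its home point and within about 1° of the mat's direction.
- **Bystanders:** In the last images the pot and the opened mould half look where they started. I did not measure them.

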